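Look over a poured nut sample through a loupe held at the focus pointer

TASK

Pour all six nuts from the steel cup into the white dish on the inspection stand and stand the empty cup upright on the counter again, clear of the stand. Then pick up the loupe and hold it over the dish right side up, its lens level, centred over the dish and at the height of the stand's black pointer, without moving the pointer or disturbing the jar, bottle and spoon. The program finishes while still holding the loupe there, still and touching nothing else: do not put it down.

Things in the scene. Friction and masses are not known exactly. Their poses are not given: they have to be found in the camera images.
- stand: Inspection stand, fixed to the counter, somewhere in the middle. Steel plate 210 x 140 x 8 mm, with a round white dish fixed on it; a 12 mm steel post, top 198 mm above the counter, stands 120 mm from the dish centre along the stand's +x axis (roughly away from the robot, turned up to 0.5 rad). Origin on the counter under the dish centre. The plate reaches 75 mm from there to -x, 135 mm to +x and 70 mm to either side.
- dish (a point): Centre of the dish's inner floor, 13 mm above the counter. The dish flares to a rim 136 mm across outside (128 mm inside) at 53 mm above the counter, i.e. 40 mm above this point.
- mark (a point): Tip of the black pointer at mid-thickness: its height is the focal height. The pointer is a 4 mm thick, 8 mm wide bar on a 28 mm collar on the stand's post, pointing from the post towards the dish; the tip lies 78 mm from the dish's centre axis along the stand's +x.
- pointer (a joint): Height setting of the pointer on its post, m: 0 puts the pointer 110 mm above the counter, 0.07 puts it 180 mm above. Set differently each time; friction (about 5 N) keeps it where it is. To be left alone.
- cup_center (a point): Centre, half-way up, of the open steel cup: slightly flared, 56 mm outside diameter at the foot, 68 mm at the rim, 80 mm high, 3 mm wall, about 120 g, standing upright on the counter to the left or right of the stand (the loupe lies on the other side). Site is 40 mm above its underside; z is the cup's axis, towards the mouth.
- lens (a point): Centre of the loupe's lens, 10 mm above the underside. Round black lens frame 84 mm in outside diameter and 20 mm thick with a clear lens; the loupe lies flat on the counter. z is the lens axis (up as it lies); the handle points to -x of the loupe.
- loupe_grip (a point): Place to grip the loupe: on its straight black handle, 88 mm from the lens centre along the loupe's -x, at half height, 12 mm above the underside. Same axes as lens. The handle is a bar 18 mm wide (along y) and 24 mm high, running from 39 to 151 mm from the lens centre. The loupe weighs about 130 g.
- nut0_center (a point): One of the six brown hazelnuts in the shell, a ball 19 mm in diameter, about 10 g; its centre. They start loose in the cup.
- nut1_center (a point): One of the six brown hazelnuts in the shell, a ball 19 mm in diameter, about 10 g; its centre. They start loose in the cup.
- nut2_center (a point): One of the six brown hazelnuts in the shell, a ball 19 mm in diameter, about 10 g; its centre. They start loose in the cup.
- nut3_center (a point): One of the six brown hazelnuts in the shell, a ball 19 mm in diameter, about 10 g; its centre. They start loose in the cup.
- nut4_center (a point): One of the six brown hazelnuts in the shell, a ball 19 mm in diameter, about 10 g; its centre. They start loose in the cup.
- nut5_center (a point): One of the six brown hazelnuts in the shell, a ball 19 mm in diameter, about 10 g; its centre. They start loose in the cup.
- cup: The steel cup of cup_center; origin at the centre of its underside.
- loupe: The loupe of lens; origin under the lens centre, at its underside.
- jar: Bystander: glass jar with a steel lid, 64 mm across, 85 mm high, on the far left of the counter. Origin at its underside. Leave alone.
- bottle: Bystander: white plastic bottle, 60 mm across, 150 mm high, on the far right of the counter. Origin at its underside. Leave alone.
- spoon: Bystander: steel spoon 170 mm long, lying crosswise on the counter beyond the stand. Leave alone.
Mind the look-alikes: they are no part of the job. Of the things shaped like the loupe, the black one is meant.

How it is judged:
On the way, in this order (a step that is already met when the one before it is completed fails the run):
1. all six nuts lie in the dish, poured from the cup that the fingers still hold (horizontal distance between each of nut0_center, nut1_center, nut2_center, nut3_center, nut4_center, nut5_center and dish below 0.062 m and z of nut0_center in the frame of dish between 0 and 0.048 m and z of nut1_center in the frame of dish between 0 and 0.048 m and z of nut2_center in the frame of dish between 0 and 0.048 m and z of nut3_center in the frame of dish between 0 and 0.048 m and z of nut4_center in the frame of dish between 0 and 0.048 m and z of nut5_center in the frame of dish between 0 and 0.048 m and contact force between the fingers and cup above 0.5 N), for 0.2 s.
2. the cup stands upright on the counter, let go, clear of the stand (angle between cup_center's own z axis and vertical below 0.1 rad and height (world z) of cup_center between 0.034 and 0.046 m and contact force between the fingers and cup below 0.1 N and contact force between cup and stand below 0.1 N and linear speed of cup below 0.03 m/s), for 0.2 s.
At the end, for the whole second after the job is handed in: Fingers hold the loupe still, touching nothing else, right side up, level within 8 degrees, lens centre within 20 mm sideways of the dish centre and 10 mm of pointer height; all six nuts lie in the dish; the cup stands upright on the counter, released, not touching the stand (all of step 2 and horizontal distance between each of nut0_center, nut1_center, nut2_center, nut3_center, nut4_center, nut5_center and dish below 0.062 m and z of nut0_center in the frame of dish between 0 and 0.048 m and z of nut1_center in the frame of dish between 0 and 0.048 m and z of nut2_center in the frame of dish between 0 and 0.048 m and z of nut3_center in the frame of dish between 0 and 0.048 m and z of nut4_center in the frame of dish between 0 and 0.048 m and z of nut5_center in the frame of dish between 0 and 0.048 m and z of lens in the frame of mark between -0.01 and 0.01 m and horizontal distance between lens and dish below 0.02 m and angle between lens's own z axis and vertical below 0.14 rad and contact force between the fingers and loupe above 1 N and linear speed of loupe below 0.02 m/s and contact force between loupe and stand below 0.2 N and contact force between loupe and cup below 0.2 N and contact force between loupe and jar below 0.2 N and contact force between loupe and bottle below 0.2 N); the arm keeps its last pose, push and grip.
It fails at once if the jar is disturbed (moved more than 30 mm) (distance of jar from where it was at the start of the episode above 0.03 m).
It fails at once if the bottle is disturbed (moved more than 30 mm) (distance of bottle from where it was at the start of the episode above 0.03 m).
It fails at once if the spoon is disturbed (moved more than 30 mm) (distance of spoon from where it was at the start of the episode above 0.03 m).
It fails at once if the pointer is shifted by more than 6 mm (distance of mark from where it was at the start of the episode above 0.006 m).
It also fails if it takes over 72 s, if anything falls off the work surface, if the arm or the gripper's body presses on something with over 40 N, if the wrist force passes 120 N, or if a joint passes its speed limit or range.

ROBOT

A 6-joint arm with a two-finger parallel gripper is mounted at the origin on the work surface. World frame = base frame: x ahead of the robot, y to its left, z up, the work surface at z = 0. Lengths are in m, angles in rad, forces in N, time in s.
With the tool pointing down it reaches from about 0.3 to 0.775 m from the base axis. Payload 14.6 kg.
Tool frame: the origin (TCP) lies on the mounting face of the last link; the fingertips stand 199 mm ahead of it and the grasp point (between the pads) lies 180 mm ahead of it; z points along the fingers, y is the line along which they close (so a half turn about z gives the same grasp; the last joint's range is limited). The gripper opens to 94 mm and grips with 3 to 60 N. Pads are 16 mm wide; open, the fingers measure 119 mm over their backs; the gripper's body (75 mm by 177 mm) begins 78 mm behind the grasp point.
Start: joints at [1.105, 0.3, 1.521, -0, 1.321, -0.067], TCP at [0.214, 0.507, 0.405] pointing down, gripper open.
Joint ranges: [-3.03, 3.03], [-0.79, 2.21], [0.23, 2.52], [-1.04, 4.18], [0, 3.07], [-2.55, 2.55]. Speed limits (rad/s): [2.22, 2.22, 2.57, 3.14, 3.14, 3.14].

INTERFACE

Orientations are given as [roll, pitch, yaw] about the fixed x, y, z axes, in that order (R = Rz(yaw) Ry(pitch) Rx(roll)).
In Python, from station import get_obs, camera, hand_in gives the robot as it stands.
- The arm moves only by the tool apply_moves, never from a script. Its argument "increments" is a list of rows, each an object of numbers: "tx", "ty", "tz": the shift along the tool's x, y, z as a fraction of full scale; "ax", "ay", "az": the turn, a rotation vector about the tool's x, y, z as a fraction of full scale. In form: [{"tx": .., "ty": .., "tz": .., "ax": .., "ay": .., "az": ..}, ...]. A call has 1 to 12 rows; each row shifts and turns the commanded pose from where the row before left it, along the tool's axes as they then stand; what a row does not reach is not made up. Full scale, the value 1, is 30 mm for a shift and 5 degrees for a turn. A row lasts 1/8 s, in which the tool goes at most 62.5 mm and 10.7 degrees, less where a joint would pass 70% of its speed; a pose out of reach is approached as far as the arm can. A call with a number of a shift or a turn outside -1 to 1 is refused whole. A call with a gripper value outside its range is refused whole. "jaw" is the closure, from 0 (fully open) to 1 (shut), set as the call begins (left out, the last holds). The fingers move at their own pace and stop on an object; "force" is the grip in N (left out, the last holds). Time passes only in rows, so rows that do not move let the fingers close. It gives the time, the measured TCP pose, the force, the opening and the grip force at its end, in the units of the state.
- get_obs(): the state, without advancing time (a new reading comes with each control period).
- camera(name): name is "scene" or "top" or "wrist"; returns a dict with "pixels" (384x512x3 uint8, red, green, blue), "camera_matrix" (3x3 intrinsics, pixels), "R" (3x3) and "t" (3): a world point X has camera coordinates R X + t; the wrist camera has in their place "T_tool_cam" (4x4, takes a point from camera to tool coordinates, whose origin is the TCP and whose axes are the flange's). Camera axes: x right, y down, z forward; pixel columns grow to the right and rows downward; lengths in m; the calibration is good to about 2 mm. A picture is of the moment at which its call begins: read the wrist's pose just before it. There is no depth.
- hand_in(): hands the job in; it is judged then, once.
The state is a dict: "time_s": time; "qpos": joint angles; "joint_vel": joint speeds; "tau": joint torques, N m; "ee_pos": TCP position; "eef_rot": TCP orientation; "force": force on the tool from outside, world axes, zero at the start; "moment": the same for the moment, N m; "grip_width": finger opening in m; "grip_force": force on a finger pad.
Only numpy, scipy, OpenCV 4.12 (cv2) and the standard library are available. Lean on these libraries where they do the work, as an engineer would, in place of code of your own. Each camera call takes 0.05 s, during which the arm holds its last target. There are 200 camera calls.

## Working session

There is one attempt and no reset: what is moved stays moved. The work goes in short steps, Python scripts to look and compute and a tool call to move; the robot and the scene stay as the last step left them, time stands still between calls to the robot, and variables do not carry over. Pictures are saved under pics/ and viewed, at most 10 in all, crops included, and the job is handed in when it is done.

Besides the shell and the picture viewer there is one more tool, called as name(argument=value, ...), one argument or row to a line, values as JSON. apply_moves: Moves the arm, as the interface text tells. Its arguments: {"type":"object","properties":{"increments":{"type":"array"},"jaw":{"type":"number"},"force":{"type":"number"}},"required":["increments"]}

```bash
ls; mkdir -p pics; cat > h.py <<'E'
import numpy as np, cv2
from station import get_obs, camera, hand_in
from scipy.spatial.transform import Rotation as Ro
def shot(n,f):
    o=get_obs(); c=camera(n); cv2.imwrite(f'pics/{f}.png',c['pixels'][:,:,::-1])
    K=c['camera_matrix']
    if n=='wrist':
        T=np.eye(4);T[:3,:3]=Ro.from_euler('xyz',o['eef_rot']).as_matrix();T[:3,3]=o['ee_pos']
        M=np.linalg.inv(T@c['T_tool_cam']);R,t=M[:3,:3],M[:3,3]
    else: R,t=np.array(c['R']),np.array(c['t'])
    np.savez(f'pics/{f}.npz',K=K,R=R,t=t); return c['pixels'],K,R,t
def load(f):
    d=np.load(f'pics/{f}.npz');return d['K'],d['R'],d['t']
def ray(f,u,v):
    K,R,t=load(f); return -R.T@t, R.T@np.linalg.solve(K,[u,v,1.])
def onz(f,u,v,z):
    c,d=ray(f,u,v); return c+d*(z-c[2])/d[2]
def proj(f,X):
    K,R,t=load(f); p=K@(R@np.array(X)+t); return p[:2]/p[2]
E
python3 - <<'E'
from h import *
a=shot('top','top0')[0];b=shot('scene','scene0')[0]
for f in('top0','scene0'): print(ray(f,256,192))
print(get_obs())
E
```

```text
pics
(array([ 0.35659465, -0.05513529,  1.06086478]), array([ 1.51030687e-01,  8.54631333e-04, -9.88576809e-01]))
(array([0.89286553, 0.39268067, 0.82014736]), array([-0.41459996, -0.46665426, -0.78134789]))
{'time_s': 0.1, 'qpos': array([ 1.10538219e+00,  3.00395628e-01,  1.52153597e+00, -3.70420503e-05,
        1.32067897e+00, -6.65962121e-02]), 'joint_vel': array([ 3.48917515e-05, -8.93494564e-04, -1.17107455e-03,  3.58533844e-04,
        2.17755134e-04,  7.17977034e-04]), 'tau': array([ 8.34889070e-04, -5.32648122e+01, -3.53277361e+01,  7.09649012e-02,
        2.35950190e-02, -6.55152758e-05]), 'ee_pos': array([0.21356846, 0.50680356, 0.4041467 ]), 'eef_rot': array([-3.14057460e+00, -3.19388373e-05,  2.74278390e+00]), 'force': array([0.65481557, 0.35066625, 0.2613573 ]), 'moment': array([-0.03912098,  0.01145432, -0.02450163]), 'grip_force': 0.0, 'grip_width': 0.09397762279915209}
```

View pics/top0.png

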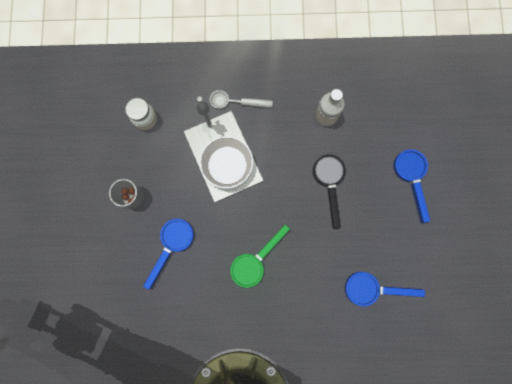

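View pics/scene0.png

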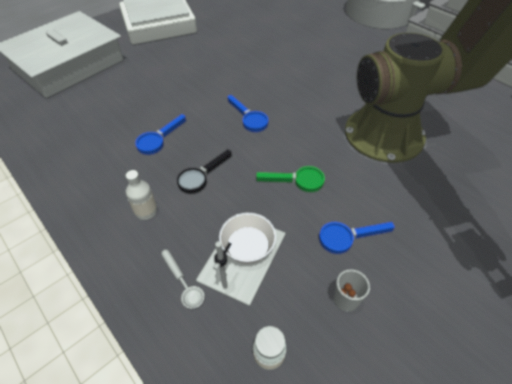

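The top view shows the cup at (124,193), the dish at (227,165), the collar and pointer near (204,107), the black loupe at lens (329,170) with its handle end at (335,226), the jar at (140,113), the bottle at (330,108) and the spoon at (240,101).

```bash
python3 - <<'E'
from h import *
I=cv2.imread('pics/top0.png');S=cv2.imread('pics/scene0.png')
print(load('top0')[0][0,0])
for p,z in (((124,193),.08),((227,165),.053),((329,170),.02),((333,188),.02),((335,226),.024),((140,113),.085),((330,108),.1),((240,101),.01)): print(p,z,onz('top0',*p,z).round(3))
hsv=cv2.cvtColor(I,cv2.COLOR_BGR2HSV)
m=((hsv[...,2]>150)).astype(np.uint8); r=np.zeros_like(m); r[105:210,175:270]=1
c=max(cv2.findContours(m*r,0,2)[0],key=cv2.contourArea)
b=cv2.boxPoints(cv2.minAreaRect(c)); print('plate',cv2.minAreaRect(c),[onz('top0',*p,.008).round(3) for p in b])
# crops
a=cv2.resize(I[85:215,90:260],None,fx=4.7,fy=4.6,interpolation=2)
cv2.imwrite('pics/c1.png',a)
b=cv2.resize(S[200:320,190:390],None,fx=4,fy=4,interpolation=2)
cv2.imwrite('pics/c2.png',b)
E
```

```text
409.6600128696967
(124, 193) 0.08 [0.51  0.267 0.08 ]
(227, 165) 0.053 [0.581 0.017 0.053]
(329, 170) 0.02 [ 0.569 -0.244  0.02 ]
(333, 188) 0.02 [ 0.522 -0.252  0.02 ]
(335, 226) 0.024 [ 0.424 -0.252  0.024]
(140, 113) 0.085 [0.711 0.231 0.085]
(330, 108) 0.1 [ 0.707 -0.239  0.1  ]
(240, 101) 0.01 [ 0.765 -0.016  0.01 ]
plate ((223.0657958984375, 155.63259887695312), (77.63521575927734, 54.12283706665039), 66.4676513671875) [array([0.686, 0.138, 0.008]), array([0.743, 0.005, 0.008]), array([ 0.548, -0.074,  0.008]), array([0.493, 0.056, 0.008])]
```

View pics/c1.png

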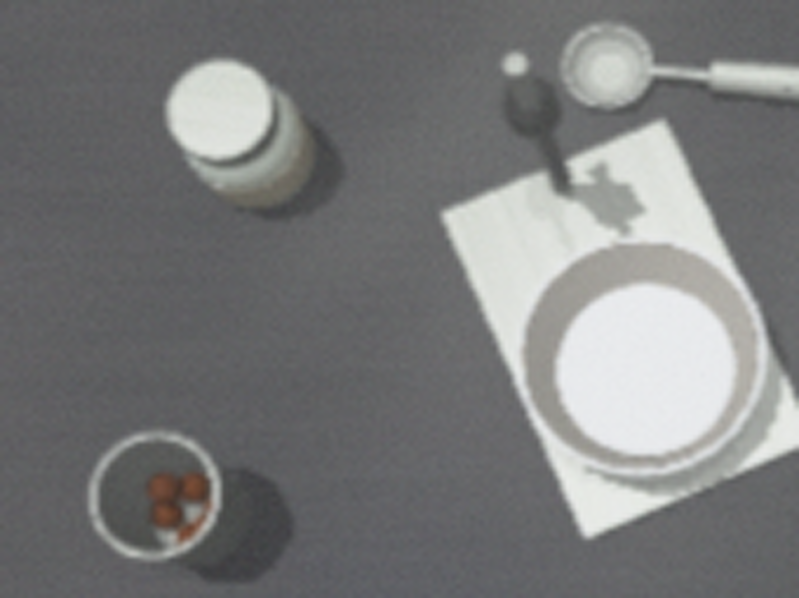

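View pics/c2.png

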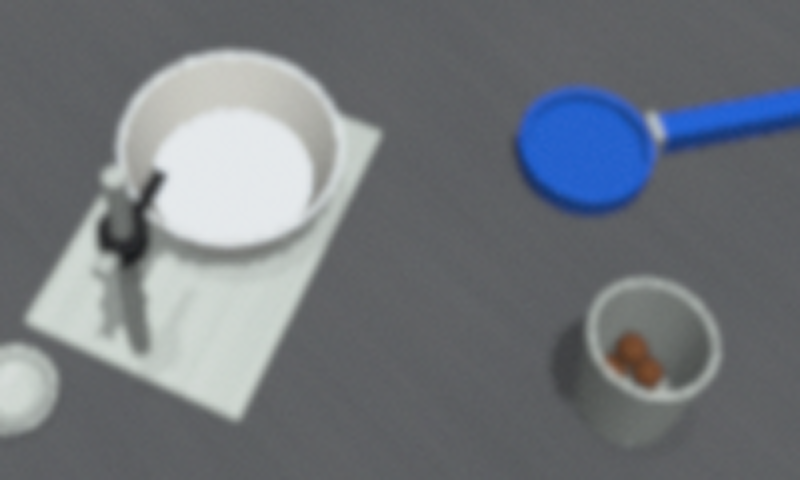

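c1 shows the cup rim centre at (155,496), the dish rim centre at (645,357), the pointer tip at (561,190) and the post top at (515,63). c2 shows the tip at (160,173) and the post top at (115,170).

```bash
cat >> h.py <<'E'
def tri(f1,p1,f2,p2):
    c1,d1=ray(f1,*p1);c2,d2=ray(f2,*p2)
    s=np.linalg.lstsq(np.c_[d1,-d2],c2-c1,rcond=None)[0]
    a,b=c1+s[0]*d1,c2+s[1]*d2
    return (a+b)/2,np.linalg.norm(a-b)
E
python3 - <<'E'
from h import *
T=lambda x,y:(90+x/4.7-.4,85+y/4.6-.4)
S=lambda x,y:(190+x/4-.4,200+y/4-.4)
print('cup',onz('top0',*T(155,496),.08),onz('scene0',*S(653,340),.08))
print('cup width',onz('top0',*T(89,496),.08)-onz('top0',*T(222,496),.08))
d=onz('top0',*T(645.5,357.5),.053);print('dish',d,onz('scene0',*S(231,149),.053))
cs=[onz('top0',*T(*p),.008) for p in((441,213),(665,120),(586,538))];print(cs)
x=cs[0]-cs[2];x/=np.linalg.norm(x);print('yaw',np.arctan2(x[1],x[0]),np.linalg.norm(cs[0]-cs[2]),np.linalg.norm(cs[0]-cs[1]))
y=np.array([-x[1],x[0],0]);print('dish from plate',cs[0]-135*.001*x-.07*y)
t,e=tri('top0',T(561,190),'scene0',S(160,173));print('tip',t,e)
p=onz('top0',*T(515,63),.198);print('post',p)
dd=onz('top0',*T(645.5,357.5),.053)
for q in(t,p): print((q-dd)@x,(q-dd)@y)
# loupe mask
I=cv2.imread('pics/top0.png');g=I.max(2);r=np.zeros_like(g);r[150:235,310:350]=1
m=((g<45)*r).astype(np.uint8)
c=max(cv2.findContours(m,0,2)[0],key=cv2.contourArea)
print(np.median(g[150:235,310:350]),cv2.contourArea(c),cv2.boundingRect(c),cv2.minAreaRect(c))
l=m.copy();l[188:]=0;print('lens',cv2.minEnclosingCircle(np.argwhere(l)[:,::-1].astype(np.int32)))
h=m.copy();h[:192]=0;h[224:]=0;pts=np.argwhere(h)[:,::-1].astype(np.float32);print('handle',cv2.fitLine(pts,2,0,.01,.01).ravel(),pts.mean(0))
E
```

```text
cup [0.51188827 0.27018945 0.08      ] [0.51494793 0.27213745 0.08      ]
cup width [0.00138149 0.0691212  0.        ]
dish [0.58765543 0.01744827 0.053     ] [0.59263164 0.02285141 0.053     ]
[array([0.68610142, 0.13605617, 0.008     ]), array([0.73943912, 0.00831252, 0.008     ]), array([0.49453702, 0.05446257, 0.008     ])]
yaw 0.40266064326279777 0.2082172778832536 0.13843175679988112
dish from plate [0.58932923 0.01875253 0.008     ]
tip [0.65989521 0.05074363 0.13410382] 0.0067180497689718
post [0.70055174 0.06719838 0.198     ]
0.07950952829432395 0.00232402060972612
0.12336250400442275 0.0015307723328790782
98.0 0.0 (334, 227, 1, 1) ((334.0, 227.0), (0.0, 0.0), 0.0)
lens ((318.5, 181.5), 0.7072067856788635)
handle [1.3252610e-01 9.9117953e-01 3.3100000e+02 2.0846153e+02] [331.      208.46153]
```

apply_moves(
  increments=[
    {"ax": 0.63,"ay": -0.77},
    {"ax": 0.63,"ay": -0.77},
    {"ax": 0.63,"ay": -0.77},
    {"ax": 0.63,"ay": -0.77},
  ],
  jaw=0,
)

```text
schema error: expected keys tx, ty, tz, ax, ay, az
```

```bash
cat >> h.py <<'E'
import json
def log():
    o=get_obs(); open('log.txt','a').write(json.dumps([list(map(float,o[k])) for k in('qpos','ee_pos','eef_rot')])+'\n')
    print(round(o['time_s'],2),'q',o['qpos'].round(3),'p',o['ee_pos'].round(4),'r',o['eef_rot'].round(4),'w',round(o['grip_width'],4),round(o['grip_force'],1),'F',o['force'].round(1)); return o
E
echo '[[1.10538219,0.300395628,1.52153597,-0.0000370420503,1.32067897,-0.0665962121],[0.21356846,0.50680356,0.4041467],[-3.1405746,-0.0000319388373,2.7427839]]' > log.txt
python3 -c "
from h import *
log()"
```

```text
0.1 q [ 1.105  0.3    1.522 -0.     1.321 -0.067] p [0.2136 0.5068 0.4041] r [-3.1406 -0.      2.7428] w 0.094 0.0 F [0.7 0.4 0.3]
```

apply_moves(
  increments=[
    {"tx": 0,"ty": 0,"tz": 0,"ax": 0.63,"ay": -0.77,"az": 0},
    {"tx": 0,"ty": 0,"tz": 0,"ax": 0.63,"ay": -0.77,"az": 0},
    {"tx": 0,"ty": 0,"tz": 0,"ax": 0.63,"ay": -0.77,"az": 0},
    {"tx": 0,"ty": 0,"tz": 0,"ax": 0.63,"ay": -0.77,"az": 0},
  ],
  jaw=0,
)

```text
time_s: 0.6
ee_pos: [0.2136, 0.5068, 0.4043]
eef_rot: [-2.914, 0.269, 2.774]
force: [0.5, -0.3, 0.8]
grip_width: 0.0941
grip_force: 0.0
```

```bash
python3 -c "
from h import *
log()"
```

```text
0.6 q [ 1.141  0.339  1.481 -0.276  1.542  0.007] p [0.2136 0.5068 0.4043] r [-2.9137  0.2687  2.7737] w 0.0941 0.0 F [ 0.5 -0.3  0.8]
```

```bash
cat >> h.py <<'E'
def rot(o): return Ro.from_euler('xyz',o['eef_rot']).as_matrix()
def plan(p1,R1,n,p0=None,R0=None):
    o=get_obs(); p0=o['ee_pos'] if p0 is None else p0; R0=rot(o) if R0 is None else R0
    w=Ro.from_matrix(R0.T@R1).as_rotvec(); R=R0; q=(np.array(p1)-p0)/n
    print('turn deg',np.degrees(np.linalg.norm(w)).round(1),'shift',np.linalg.norm(q*n).round(4))
    for i in range(n):
        t=R.T@q/.03; print((t).round(2),(w/n/np.radians(5)).round(2)); R=R@Ro.from_rotvec(w/n).as_matrix()
E
python3 -c "
from h import *
o=get_obs(); plan(o['ee_pos']+[.12,-.03,-.03],rot(o)@Ro.from_rotvec([0.3,0,0.2]).as_matrix(),5)"
```

```text
turn deg 20.7 shift 0.1273
[-0.74  0.19  0.38] [0.69 0.   0.46]
[-0.73  0.24  0.36] [0.69 0.   0.46]
[-0.72  0.29  0.35] [0.69 0.   0.46]
[-0.7   0.34  0.33] [0.69 0.   0.46]
[-0.69  0.39  0.31] [0.69 0.   0.46]
```

apply_moves(
  increments=[
    {"tx": -0.74,"ty": 0.2,"tz": 0.38,"ax": 0.7,"ay": 0,"az": 0.45},
    {"tx": -0.73,"ty": 0.25,"tz": 0.36,"ax": 0.7,"ay": 0,"az": 0.45},
  ],
)

```text
time_s: 0.85
ee_pos: [0.2623, 0.4952, 0.3921]
eef_rot: [-2.813, 0.288, 2.694]
force: [-0.1, 0.5, 0.2]
grip_width: 0.0939
grip_force: 0.0
```

```bash
python3 -c "
from h import *
log()"
```

```text
0.85 q [ 1.055  0.389  1.448 -0.295  1.625  0.012] p [0.2623 0.4952 0.3921] r [-2.8135  0.2882  2.6942] w 0.0939 0.0 F [-0.1  0.5  0.2]
```

apply_moves(
  increments=[
    {"tx": -0.72,"ty": 0.3,"tz": 0.35,"ax": 0.7,"ay": 0,"az": 0.45},
    {"tx": -0.7,"ty": 0.35,"tz": 0.33,"ax": 0.7,"ay": 0,"az": 0.45},
    {"tx": -0.7,"ty": 0.4,"tz": 0.3,"ax": 0.7,"ay": 0,"az": 0.45},
  ],
)

```text
time_s: 1.23
ee_pos: [0.3354, 0.4776, 0.3736]
eef_rot: [-2.665, 0.334, 2.58]
force: [-0.9, 0.3, 0.0]
grip_width: 0.0942
grip_force: 0.0
```

```bash
cat > fk.py <<'E'
from h import *
from scipy.optimize import least_squares
D=[json.loads(l) for l in open('log.txt')]
E=lambda a,x:Ro.from_euler(a,x).as_matrix()
def fk(q,P):
    h,a1,L2,L3,a3,d6,off,y4,y6=P
    R=E('z',q[0]);p=np.array([0,0,h])+R@[a1,off,0]
    R=R@E('y',q[1]);p=p+R@[0,0,L2]
    R=R@E('y',q[2]);p=p+R@[a3,0,L3]
    R=R@E('z',q[3])@E('y',q[4])@E('z',q[5]);p=p+R@[0,y6,d6]
    return p,R
if __name__=='__main__':
    log();D=[json.loads(l) for l in open('log.txt')]
    X=None
    Rs=[fk(d[0],np.zeros(9))[1].T@Ro.from_euler('xyz',d[2]).as_matrix() for d in D]
    print('R',Rs[0].round(3),Rs[-1].round(3))
    f=lambda P:np.r_[np.ravel([fk(d[0],P)[0]-d[1] for d in D]),1e-3*(P-[.35,0,.4,.4,0,.1,0,0,0])]
    s=least_squares(f,[.35,0,.4,.4,0,.1,0,0,0]);print(s.x.round(4),s.cost)
    print(np.array([fk(d[0],s.x)[0]-d[1] for d in D]).round(4)); np.save('P.npy',s.x)
E
python3 fk.py
```

```text
1.23 q [ 0.936  0.481  1.372 -0.336  1.758  0.025] p [0.3354 0.4776 0.3736] r [-2.6647  0.3343  2.5798] w 0.0942 0.0 F [-0.9  0.3  0. ]
R [[ 0. -1.  0.]
 [ 1.  0.  0.]
 [-0.  0.  1.]] [[ 0. -1.  0.]
 [ 1.  0.  0.]
 [-0.  0.  1.]]
[ 2.220e-01  3.000e-04  4.244e-01  4.474e-01  4.190e-02  7.140e-02
  3.660e-02  0.000e+00 -0.000e+00] 1.1599755377066698e-08
[[-0. -0.  0.]
 [-0. -0.  0.]
 [ 0.  0. -0.]
 [-0. -0.  0.]
 [-0. -0.  0.]]
```

```bash
cat > ik.py <<'E'
from fk import *
P=np.load('P.npy'); C=E('z',np.pi/2)
lo=np.array([-3.03,-.79,.23,-1.04,0,-2.55])+.06;hi=np.array([3.03,2.21,2.52,4.18,3.07,2.55])-.06
def FK(q): p,R=fk(q,P); return p,R@C
def IK(p,R,seeds):
    best=None
    def f(q):
        a,b=FK(q); return np.r_[(a-p)*5,Ro.from_matrix(b.T@R).as_rotvec()]
    for s in seeds:
        r=least_squares(f,np.clip(s,lo+1e-3,hi-1e-3),bounds=(lo,hi),max_nfev=60)
        if r.cost<1e-7: return r.x
def toolR(beta,alpha,s=1):
    d=np.array([np.cos(beta)*np.cos(alpha),np.sin(beta)*np.cos(alpha),-np.sin(alpha)])
    y=s*np.array([-np.sin(beta),np.cos(beta),0]); return np.c_[np.cross(y,d),y,d]
def body(p,R): return np.array([p+R@[sx*.0375,sy*.0885,z] for sx in(-1,1) for sy in(-1,1) for z in(0,.102)])
def seeds(b): return [np.array([b,.6,1.4,q4,1.5,q6]) for q4 in(-.8,.3,1.5,2.8) for q6 in(-1.5,0,1.5)]
E
cat > s1.py <<'E'
from ik import *
cup=np.array([.512,.27,.05])
for al in (20,30,40,50):
  for be in range(-180,180,20):
    for s in(1,-1):
      R=toolR(np.radians(be),np.radians(al),s);p=cup-.18*R[:,2]
      q=IK(p,R,seeds(np.arctan2(p[1],p[0])))
      if q is not None: print(al,be,s,q.round(2),'body',body(p,R)[:,2].min().round(3),'fl',p.round(2))
E
time python3 s1.py
```

```text
20 -180 1 [0.3  1.25 0.74 0.39 2.32 1.95] body 0.041 fl [0.68 0.27 0.11]
20 -180 -1 [ 0.3   1.25  0.74  0.39  2.32 -1.19] body 0.041 fl [0.68 0.27 0.11]
20 -160 1 [0.4  1.3  0.63 0.07 2.43 1.64] body 0.041 fl [0.67 0.33 0.11]
20 -160 -1 [ 0.4   1.3   0.63  0.07  2.43 -1.5 ] body 0.041 fl [0.67 0.33 0.11]
20 -140 1 [ 0.5   1.3   0.65 -0.27  2.4   1.3 ] body 0.041 fl [0.64 0.38 0.11]
20 -140 -1 [ 0.5   1.3   0.65 -0.27  2.4  -1.84] body 0.041 fl [0.64 0.38 0.11]
20 -120 1 [ 0.6   1.23  0.78 -0.55  2.24  1.05] body 0.041 fl [0.6  0.42 0.11]
20 -120 -1 [ 0.6   1.23  0.78 -0.55  2.24 -2.1 ] body 0.041 fl [0.6  0.42 0.11]
20 -100 1 [ 0.69  1.13  0.98 -0.75  2.02  0.9 ] body 0.041 fl [0.54 0.44 0.11]
20 -100 -1 [ 0.69  1.13  0.98 -0.75  2.02 -2.24] body 0.041 fl [0.54 0.44 0.11]
20 -80 1 [ 0.76  1.02  1.22 -0.92  1.77  0.84] body 0.041 fl [0.48 0.44 0.11]
20 -80 -1 [ 0.76  1.02  1.22 -0.92  1.77 -2.3 ] body 0.041 fl [0.48 0.44 0.11]
20 0 1 [0.68 0.63 2.12 3.97 0.93 1.26] body 0.041 fl [0.34 0.27 0.11]
20 0 -1 [ 0.68  0.63  2.12  3.97  0.93 -1.88] body 0.041 fl [0.34 0.27 0.11]
20 20 1 [0.47
[... 6975 characters left out ...]
.2   0.54 -0.28] body 0.086 fl [0.45 0.17 0.19]
50 80 -1 [ 0.15  0.52  1.84  1.    0.81 -0.41] body 0.086 fl [0.49 0.16 0.19]
50 100 -1 [ 0.14  0.61  1.69  0.83  1.06 -0.54] body 0.086 fl [0.53 0.16 0.19]
50 120 1 [0.16 0.7  1.52 0.67 1.29 2.46] body 0.086 fl [0.57 0.17 0.19]
50 120 -1 [ 0.16  0.7   1.52  0.67  1.29 -0.68] body 0.086 fl [0.57 0.17 0.19]
50 140 1 [0.2  0.79 1.35 0.53 1.49 2.29] body 0.086 fl [0.6  0.2  0.19]
50 140 -1 [ 0.2   0.79  1.35  0.53  1.49 -0.85] body 0.086 fl [0.6  0.2  0.19]
50 160 1 [0.26 0.87 1.2  0.38 1.66 2.1 ] body 0.086 fl [0.62 0.23 0.19]
50 160 -1 [ 0.26  0.87  1.2   0.38  1.66 -1.04] body 0.086 fl [0.62 0.23 0.19]
real	0m38.257s
user	0m38.514s
sys	0m0.265s
```

```bash
cat > s2.py <<'E'
from ik import *
r=np.radians
cup=np.array([.512,.27,.05]);D=np.array([.590,.019,0])
for be in(-100,-90,-80):
  Rg=toolR(r(be),r(20));
  for b in(.18,.26,.28,.3):
    p=cup-b*Rg[:,2];q=IK(p,Rg,seeds(np.arctan2(p[1],p[0])));print(be,b,p.round(3),None if q is None else q.round(2))
c=toolR(r(-90),r(20)).T@[0,0,1]   # cup axis in tool
for be in(-120,-105,-90,-75,-60):
  for ph in (60,90,115,145):
    R=toolR(r(be),r(20))@E('z',-r(ph)); a=R@c; h=a*[1,1,0];h/=np.linalg.norm(h)
    tilt=np.degrees(np.arccos(a[2]))
    low=-np.array([0,0,1])+a*a[2];low/=np.linalg.norm(low)   # lowest direction in mouth plane
    lip=D-.02*h+[0,0,.085]; m=lip-.034*low; g=m-a*.03; p=g-.18*R[:,2]
    q=IK(p,R,seeds(np.arctan2(p[1],p[0]))); B=body(p,R)
    print(be,ph,'tilt',tilt.round(),'h',h.round(2)[:2],'g',g.round(3),'bodymin',B[:,2].min().round(3),'Bdist',np.linalg.norm(B[:,:2]-D[:2],axis=1).min().round(3),None if q is None else q.round(2))
E
python3 s2.py
```

```text
-100 0.18 [0.541 0.437 0.112] [ 0.69  1.13  0.98 -0.75  2.02  0.9 ]
-100 0.26 [0.554 0.511 0.139] [ 0.75  1.24  0.68 -0.77  2.19  0.8 ]
-100 0.28 [0.558 0.529 0.146] [ 0.76  1.29  0.58 -0.79  2.24  0.76]
-100 0.3 [0.561 0.548 0.153] [ 0.78  1.34  0.47 -0.82  2.3   0.71]
-90 0.18 [0.512 0.439 0.112] [ 0.73  1.08  1.1  -0.83  1.9   0.86]
-90 0.26 [0.512 0.514 0.139] [ 0.8   1.15  0.86 -0.83  2.05  0.78]
-90 0.28 [0.512 0.533 0.146] [ 0.82  1.18  0.79 -0.83  2.09  0.76]
-90 0.3 [0.512 0.552 0.153] [ 0.83  1.21  0.71 -0.84  2.13  0.73]
-80 0.18 [0.483 0.437 0.112] [ 0.76  1.02  1.22 -0.92  1.77  0.84]
-80 0.26 [0.47  0.511 0.139] [ 0.85  1.07  1.04 -0.89  1.91  0.78]
-80 0.28 [0.466 0.529 0.146] [ 0.87  1.08  0.99 -0.89  1.94  0.76]
-80 0.3 [0.463 0.548 0.153] [ 0.89  1.1   0.93 -0.89  1.98  0.74]
-120 60 tilt 56.0 h [ 0.95 -0.32] g [0.53  0.04  0.096] bodymin 0.033 Bdist 0.08 [ 0.31  0.95  1.22 -0.75  1.96 -0.12]
-120 90 tilt 83.0 h [ 0.98 -0.19] g [0.537 0.029 0.115] bodymin 0.059 Bdist 0.029 [ 0.29  0.93  1.21 -0.78  1.97 -0.68]
-120 115 tilt 105.0 h [ 1.   -0.03] g [0.55  0.02  0.126
[... 1001 characters left out ...]

-75 60 tilt 56.0 h [0.9  0.44] g [ 0.533 -0.009  0.096] bodymin 0.033 Bdist 0.08 None
-75 90 tilt 83.0 h [0.83 0.56] g [ 0.545 -0.011  0.115] bodymin 0.059 Bdist 0.029 None
-75 115 tilt 105.0 h [0.73 0.68] g [ 0.561 -0.009  0.126] bodymin 0.062 Bdist 0.039 None
-75 145 tilt 127.0 h [0.46 0.89] g [ 0.579 -0.002  0.13 ] bodymin 0.08 Bdist 0.045 None
-60 60 tilt 56.0 h [0.75 0.66] g [ 0.542 -0.023  0.096] bodymin 0.033 Bdist 0.08 None
-60 90 tilt 83.0 h [0.66 0.75] g [ 0.555 -0.022  0.115] bodymin 0.059 Bdist 0.029 None
-60 115 tilt 105.0 h [0.53 0.85] g [ 0.569 -0.015  0.126] bodymin 0.062 Bdist 0.039 None
-60 145 tilt 127.0 h [0.22 0.98] g [ 0.585 -0.004  0.13 ] bodymin 0.08 Bdist 0.045 None
```

```bash
python3 - <<'E'
from ik import *
r=np.radians
R=toolR(r(-100),r(20)); plan(np.array([.512,.27,.05])-.27*R[:,2],R,12)
D=np.array([.590,.019,0]);c=R.T@[0,0,1]
for al in(20,35):
 for be in(-120,-105):
  for ph in (90,110,130,150,165):
    R=toolR(r(be),r(al))@E('z',-r(ph)); a=R@c; h=a*[1,1,0];h/=np.linalg.norm(h)
    tilt=np.degrees(np.arccos(a[2]))
    low=-np.array([0,0,1])+a*a[2];low/=np.linalg.norm(low)
    lip=D-.02*h+[0,0,.1]; m=lip-.034*low; g=m-a*.03; p=g-.18*R[:,2]
    q=IK(p,R,seeds(np.arctan2(p[1],p[0]))); B=body(p,R);i=np.linalg.norm(B[:,:2]-D[:2],axis=1).argmin()
    print(al,be,ph,'tilt',tilt.round(),'h',h.round(2)[:2],'g',g.round(3),'bodymin',B[:,2].min().round(3),'near',(B[i]-D).round(3),None if q is None else q.round(2))
E
```

```text
turn deg 69.7 shift 0.3224
[-0.22  0.73  0.48] [ 0.41 -0.51  0.96]
[-0.14  0.76  0.46] [ 0.41 -0.51  0.96]
[-0.05  0.78  0.43] [ 0.41 -0.51  0.96]
[0.03 0.8  0.41] [ 0.41 -0.51  0.96]
[0.12 0.81 0.37] [ 0.41 -0.51  0.96]
[0.2  0.81 0.34] [ 0.41 -0.51  0.96]
[0.28 0.8  0.3 ] [ 0.41 -0.51  0.96]
[0.36 0.78 0.26] [ 0.41 -0.51  0.96]
[0.43 0.76 0.21] [ 0.41 -0.51  0.96]
[0.5  0.72 0.16] [ 0.41 -0.51  0.96]
[0.57 0.68 0.11] [ 0.41 -0.51  0.96]
[0.63 0.64 0.06] [ 0.41 -0.51  0.96]
20 -120 90 tilt 83.0 h [ 0.98 -0.19] g [0.537 0.029 0.13 ] bodymin 0.074 near [0.001 0.029 0.24 ] [ 0.29  0.91  1.21 -0.78  1.99 -0.7 ]
20 -120 110 tilt 101.0 h [ 1.   -0.07] g [0.547 0.022 0.139] bodymin 0.075 near [0.038 0.013 0.232] [ 0.28  0.91  1.19 -0.8   2.   -1.08]
20 -120 130 tilt 117.0 h [0.99 0.11] g [0.559 0.016 0.144] bodymin 0.084 near [0.014 0.019 0.257] [ 0.26  0.92  1.15 -0.82  2.01 -1.45]
20 -120 150 tilt 130.0 h [0.93 0.37] g [0.571 0.011 0.145] bodymin 0.1 near [0.054 0.004 0.244] [ 0.25  0.94  1.11 -0.84  2.01 -1.83]
20 -120 165 tilt 137.0 h [0.78 0.63] g [0.578 0.009 0.145] bodymin 0.116 nea
[... 1429 characters left out ...]
.08]
35 -105 90 tilt 79.0 h [1.   0.03] g [0.534 0.017 0.127] bodymin 0.1 near [-0.016  0.001  0.245] [ 0.29  0.69  1.45 -0.77  1.62 -0.8 ]
35 -105 110 tilt 94.0 h [0.98 0.22] g [0.544 0.008 0.136] bodymin 0.102 near [ 0.023 -0.005  0.238] [ 0.28  0.69  1.43 -0.78  1.63 -1.17]
35 -105 130 tilt 107.0 h [0.9  0.44] g [0.555 0.002 0.141] bodymin 0.111 near [-0.004 -0.013  0.261] [ 0.26  0.7   1.4  -0.79  1.64 -1.55]
35 -105 150 tilt 118.0 h [0.73 0.68] g [ 0.568 -0.002  0.144] bodymin 0.126 near [ 0.039 -0.016  0.252] [ 0.25  0.72  1.36 -0.8   1.64 -1.92]
35 -105 165 tilt 123.0 h [0.53 0.85] g [ 0.576 -0.003  0.145] bodymin 0.141 near [ 0.067 -0.013  0.238] [ 0.25  0.73  1.33 -0.8   1.65 -2.19]
```

apply_moves(
  increments=[
    {"tx": -0.22,"ty": 0.73,"tz": 0.48,"ax": 0.41,"ay": -0.51,"az": 0.96},
    {"tx": -0.14,"ty": 0.76,"tz": 0.46,"ax": 0.41,"ay": -0.51,"az": 0.96},
    {"tx": -0.05,"ty": 0.78,"tz": 0.43,"ax": 0.41,"ay": -0.51,"az": 0.96},
    {"tx": 0.03,"ty": 0.8,"tz": 0.41,"ax": 0.41,"ay": -0.51,"az": 0.96},
    {"tx": 0.12,"ty": 0.81,"tz": 0.37,"ax": 0.41,"ay": -0.51,"az": 0.96},
    {"tx": 0.2,"ty": 0.81,"tz": 0.34,"ax": 0.41,"ay": -0.51,"az": 0.96},
    {"tx": 0.28,"ty": 0.8,"tz": 0.3,"ax": 0.41,"ay": -0.51,"az": 0.96},
    {"tx": 0.36,"ty": 0.78,"tz": 0.26,"ax": 0.41,"ay": -0.51,"az": 0.96},
    {"tx": 0.43,"ty": 0.76,"tz": 0.21,"ax": 0.41,"ay": -0.51,"az": 0.96},
    {"tx": 0.5,"ty": 0.72,"tz": 0.16,"ax": 0.41,"ay": -0.51,"az": 0.96},
    {"tx": 0.57,"ty": 0.68,"tz": 0.11,"ax": 0.41,"ay": -0.51,"az": 0.96},
    {"tx": 0.63,"ty": 0.64,"tz": 0.06,"ax": 0.41,"ay": -0.51,"az": 0.96},
  ],
)

```text
time_s: 2.72
ee_pos: [0.5567, 0.5216, 0.142]
eef_rot: [3.126, 1.217, 1.38]
force: [-0.6, 0.2, 1.8]
grip_width: 0.0942
grip_force: 0.0
```

```bash
python3 - <<'E'
from ik import *
log(); r=np.radians
shot('wrist','w1');shot('top','top1')
R=toolR(r(-100),r(20)); plan(np.array([.512,.27,.05])-.18*R[:,2],R,6)
print([proj('w1',[.512,.27,z]).round(1) for z in(0,.08)])
E
```

```text
2.73 q [ 0.757  1.269  0.623 -0.779  2.22   0.786] p [0.5567 0.5216 0.142 ] r [3.1256 1.2169 1.38  ] w 0.0942 0.0 F [-0.6  0.2  1.8]
turn deg 0.2 shift 0.0897
[-0.02 -0.    0.5 ] [-0. -0. -0.]
[-0.02 -0.    0.5 ] [-0. -0. -0.]
[-0.02 -0.    0.5 ] [-0. -0. -0.]
[-0.02 -0.    0.5 ] [-0. -0. -0.]
[-0.02 -0.    0.5 ] [-0. -0. -0.]
[-0.02 -0.    0.5 ] [-0. -0. -0.]
[array([249.8, 147.5]), array([250.2, 238.3])]
```

View pics/w1.png

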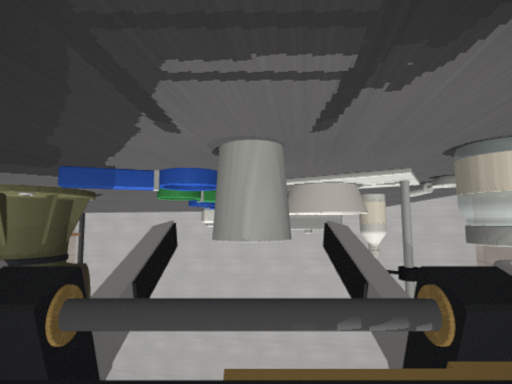

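The wrist view is upside down. The cup is centred at column 251 against a predicted 250, between the fingers, and the pointer shows near (390,272).

apply_moves(
  increments=[
    {"tx": -0.02,"ty": 0,"tz": 0.5,"ax": 0,"ay": 0,"az": 0},
    {"tx": -0.02,"ty": 0,"tz": 0.5,"ax": 0,"ay": 0,"az": 0},
    {"tx": -0.02,"ty": 0,"tz": 0.5,"ax": 0,"ay": 0,"az": 0},
    {"tx": -0.02,"ty": 0,"tz": 0.5,"ax": 0,"ay": 0,"az": 0},
    {"tx": -0.02,"ty": 0,"tz": 0.5,"ax": 0,"ay": 0,"az": 0},
    {"tx": -0.02,"ty": 0,"tz": 0.5,"ax": 0,"ay": 0,"az": 0},
  ],
)

```text
time_s: 3.58
ee_pos: [0.5409, 0.4369, 0.116]
eef_rot: [3.134, 1.213, 1.391]
force: [-0.3, 0.8, -0.5]
grip_width: 0.0942
grip_force: 0.0
```

apply_moves(
  increments=[
    {"tx": 0,"ty": 0,"tz": 0,"ax": 0,"ay": 0,"az": 0},
    {"tx": 0,"ty": 0,"tz": 0,"ax": 0,"ay": 0,"az": 0},
    {"tx": 0,"ty": 0,"tz": 0,"ax": 0,"ay": 0,"az": 0},
    {"tx": 0,"ty": 0,"tz": 0,"ax": 0,"ay": 0,"az": 0},
  ],
  jaw=1,
  force=20,
)

```text
time_s: 4.08
ee_pos: [0.5416, 0.4376, 0.1155]
eef_rot: [3.129, 1.215, 1.386]
force: [1.7, 1.3, 2.3]
grip_width: 0.0642
grip_force: 19.9
```

```bash
python3 - <<'E'
from ik import *
o=log(); r=np.radians
# pointer height from w1
for px in((388,272),(400,273)):
    c,d=ray('w1',*px); t=np.array([.662,.0495]); s=((t-c[:2])@d[:2])/(d[:2]@d[:2]); print('ptr',c+s*d)
I=cv2.imread('pics/w1.png'); cv2.imwrite('pics/c3.png',cv2.resize(I[170:300,340:470],None,fx=4,fy=4,interpolation=2))
Rg=rot(o);c=Rg.T@[0,0,1];g0=o['ee_pos']+.18*Rg[:,2];print('g',g0)
D=np.array([.590,.019,0]); pz=.05-.08  # grasp 30mm below rim
def pose(ph,al=20,be=-105,lz=.1,back=.025):
    R=toolR(r(be),r(al))@E('z',-r(ph)); a=R@c; h=a*[1,1,0];h/=np.linalg.norm(h)
    low=-np.array([0,0,1])+a*a[2];low/=np.linalg.norm(low)
    g=D-back*h+[0,0,lz]-.034*low-a*.03; return g-.18*R[:,2],R
p,R=o['ee_pos'],Rg
p1=p+[0,0,.15]; print('lift');plan(p1,R,6)
p2,R2=pose(60,lz=.14,back=.05); print('carry',p2);plan(p2,R2,14,p1,R)
qs=IK(p1,R,[o['qpos']]);print(qs)
for i in range(1,5):
    f=i/4; Rm=R@Ro.from_rotvec(f*Ro.from_matrix(R.T@R2).as_rotvec()).as_matrix();q=IK(p1+f*(p2-p1),Rm,[qs]);qs=q if q is not None else qs;print(q)
E
```

```text
4.08 q [ 0.69   1.126  0.98  -0.745  2.02   0.904] p [0.5416 0.4376 0.1155] r [3.1291 1.2146 1.3857] w 0.0642 19.9 F [1.7 1.3 2.3]
ptr [0.67736764 0.05336333 0.14043871]
ptr [0.69228147 0.05815002 0.14068457]
g [0.51279996 0.27135368 0.05270808]
lift
turn deg 0.0 shift 0.15
[-0.78  0.   -0.29] [0. 0. 0.]
[-0.78  0.   -0.29] [0. 0. 0.]
[-0.78  0.   -0.29] [0. 0. 0.]
[-0.78  0.   -0.29] [0. 0. 0.]
[-0.78  0.   -0.29] [0. 0. 0.]
[-0.78  0.   -0.29] [0. 0. 0.]
carry [0.54009204 0.18776403 0.21314054]
turn deg 58.7 shift 0.2552
[-0.09  0.1   0.59] [ 0.07  0.03 -0.83]
[-0.1   0.1   0.59] [ 0.07  0.03 -0.83]
[-0.1   0.09  0.59] [ 0.07  0.03 -0.83]
[-0.11  0.09  0.59] [ 0.07  0.03 -0.83]
[-0.12  0.08  0.59] [ 0.07  0.03 -0.83]
[-0.13  0.08  0.59] [ 0.07  0.03 -0.83]
[-0.13  0.07  0.59] [ 0.07  0.03 -0.83]
[-0.14  0.06  0.59] [ 0.07  0.03 -0.83]
[-0.15  0.06  0.59] [ 0.07  0.03 -0.83]
[-0.15  0.05  0.59] [ 0.07  0.03 -0.83]
[-0.16  0.04  0.59] [ 0.07  0.03 -0.83]
[-0.16  0.03  0.59] [ 0.07  0.03 -0.83]
[-0.16  0.02  0.58] [ 0.07  0.03 -0.83]
[-0.17  0.02  0.58] [ 0.07  0.03 -0.83]
[ 0.68961139  0.92315629  0.98497968 -0.82465524  2.15984134  0.74337176]
[ 0.62009556  0.84685552  1.15577436 -0.81317753  2.05877317  0.52901287]
[ 0.54297209  0.78911529  1.29499433 -0.8239891   1.96756934  0.29570707]
[ 0.45808313  0.74694681  1.40899339 -0.85298172  1.88384048  0.05066353]
[ 0.36561766  0.7189656   1.50072196 -0.89823038  1.80580057 -0.20154086]
```

View pics/c3.png

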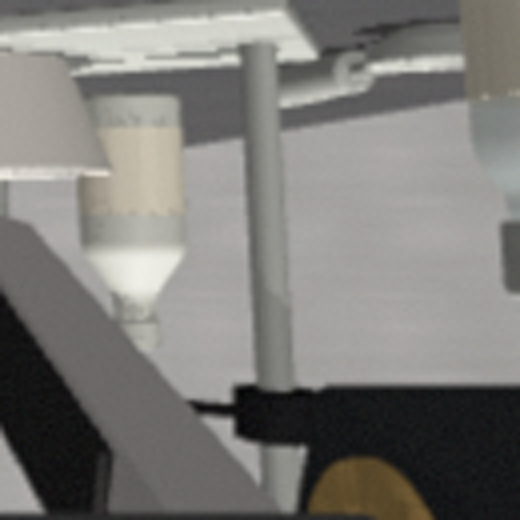

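In this crop the pointer bar sits at row 407, which is 271.7 in the full image, so its height is about 0.140 m.

apply_moves(
  increments=[
    {"tx": -0.78,"ty": 0,"tz": -0.29,"ax": 0,"ay": 0,"az": 0},
    {"tx": -0.78,"ty": 0,"tz": -0.29,"ax": 0,"ay": 0,"az": 0},
    {"tx": -0.78,"ty": 0,"tz": -0.29,"ax": 0,"ay": 0,"az": 0},
    {"tx": -0.78,"ty": 0,"tz": -0.29,"ax": 0,"ay": 0,"az": 0},
    {"tx": -0.78,"ty": 0,"tz": -0.29,"ax": 0,"ay": 0,"az": 0},
    {"tx": -0.78,"ty": 0,"tz": -0.29,"ax": 0,"ay": 0,"az": 0},
  ],
)

```text
time_s: 4.82
ee_pos: [0.541, 0.4373, 0.2668]
eef_rot: [3.13, 1.215, 1.386]
force: [-0.1, 0.2, -2.4]
grip_width: 0.0643
grip_force: 20.0
```

apply_moves(
  increments=[
    {"tx": -0.09,"ty": 0.1,"tz": 0.59,"ax": 0.07,"ay": 0.03,"az": -0.83},
    {"tx": -0.1,"ty": 0.1,"tz": 0.59,"ax": 0.07,"ay": 0.03,"az": -0.83},
    {"tx": -0.1,"ty": 0.09,"tz": 0.59,"ax": 0.07,"ay": 0.03,"az": -0.83},
    {"tx": -0.11,"ty": 0.09,"tz": 0.59,"ax": 0.07,"ay": 0.03,"az": -0.83},
    {"tx": -0.12,"ty": 0.08,"tz": 0.59,"ax": 0.07,"ay": 0.03,"az": -0.83},
    {"tx": -0.13,"ty": 0.08,"tz": 0.59,"ax": 0.07,"ay": 0.03,"az": -0.83},
    {"tx": -0.13,"ty": 0.07,"tz": 0.59,"ax": 0.07,"ay": 0.03,"az": -0.83},
    {"tx": -0.14,"ty": 0.06,"tz": 0.59,"ax": 0.07,"ay": 0.03,"az": -0.83},
    {"tx": -0.15,"ty": 0.06,"tz": 0.59,"ax": 0.07,"ay": 0.03,"az": -0.83},
    {"tx": -0.15,"ty": 0.05,"tz": 0.59,"ax": 0.07,"ay": 0.03,"az": -0.83},
    {"tx": -0.16,"ty": 0.04,"tz": 0.59,"ax": 0.07,"ay": 0.03,"az": -0.83},
    {"tx": -0.16,"ty": 0.03,"tz": 0.59,"ax": 0.07,"ay": 0.03,"az": -0.83},
  ],
)

```text
time_s: 6.32
ee_pos: [0.5394, 0.2222, 0.221]
eef_rot: [-2.011, 0.626, 2.617]
force: [0.8, -0.2, -1.3]
grip_width: 0.0641
grip_force: 20.0
```

```bash
cat > pour.py <<'E'
from ik import *
import sys
r=np.radians; D=np.array([.590,.019,0])
c=np.array(Ro.from_euler('xyz',[3.1291,1.2146,1.3857]).as_matrix().T@[0,0,1])
def pose(ph,al=20,be=-105,lz=.1,back=.025,up=.0273):
    R=toolR(r(be),r(al))@E('z',-r(ph)); a=R@c; h=a*[1,1,0];h/=np.linalg.norm(h)
    low=-np.array([0,0,1])+a*a[2];low/=np.linalg.norm(low)
    g=D-back*h+[0,0,lz]-.034*low-a*up; return g-.18*R[:,2],R,np.degrees(np.arccos(a[2]))
E
python3 - <<'E'
from pour import *
o=log(); p,R=o['ee_pos'],rot(o)
for ph,lz,b,n in((75,.1,.03,5),(100,.1,.03,8),(130,.1,.025,10)):
    p1,R1,t=pose(ph,lz=lz,back=b); print(ph,t.round(),p1.round(3)); plan(p1,R1,n,p,R); p,R=p1,R1
E
```

```text
6.33 q [ 0.418  0.73   1.455 -0.87   1.853 -0.053] p [0.5394 0.2222 0.221 ] r [-2.0114  0.6264  2.6174] w 0.0641 20.0 F [ 0.8 -0.2 -1.3]
75 70.0 [0.566 0.182 0.184]
turn deg 23.5 shift 0.0608
[-0.09  0.27  0.29] [ 0.01  0.01 -0.94]
[-0.11  0.27  0.28] [ 0.01  0.01 -0.94]
[-0.13  0.26  0.28] [ 0.01  0.01 -0.94]
[-0.16  0.24  0.28] [ 0.01  0.01 -0.94]
[-0.18  0.23  0.28] [ 0.01  0.01 -0.94]
100 92.0 [0.578 0.175 0.197]
turn deg 25.0 shift 0.0186
[-0.07 -0.04 -0.  ] [-0.   -0.   -0.62]
[-0.07 -0.04 -0.  ] [-0.   -0.   -0.62]
[-0.06 -0.05 -0.  ] [-0.   -0.   -0.62]
[-0.06 -0.05 -0.  ] [-0.   -0.   -0.62]
[-0.06 -0.05 -0.  ] [-0.   -0.   -0.62]
[-0.05 -0.05 -0.  ] [-0.   -0.   -0.62]
[-0.05 -0.06 -0.  ] [-0.   -0.   -0.62]
[-0.05 -0.06 -0.  ] [-0.   -0.   -0.62]
130 117.0 [0.602 0.17  0.204]
turn deg 30.0 shift 0.0256
[-0.08 -0.04 -0.01] [ 0.   0.  -0.6]
[-0.07 -0.04 -0.01] [ 0.   0.  -0.6]
[-0.07 -0.04 -0.01] [ 0.   0.  -0.6]
[-0.07 -0.05 -0.01] [ 0.   0.  -0.6]
[-0.07 -0.05 -0.01] [ 0.   0.  -0.6]
[-0.06 -0.05 -0.01] [ 0.   0.  -0.6]
[-0.06 -0.06 -0.01] [ 0.   0.  -0.6]
[-0.06 -0.06 -0.01] [ 0.   0.  -0.6]
[-0.05 -0.06 -0.01] [ 0.   0.  -0.6]
[-0.05 -0.07 -0.01] [ 0.   0.  -0.6]
```

apply_moves(
  increments=[
    {"tx": -0.09,"ty": 0.27,"tz": 0.29,"ax": 0,"ay": 0,"az": -0.94},
    {"tx": -0.11,"ty": 0.27,"tz": 0.28,"ax": 0,"ay": 0,"az": -0.94},
    {"tx": -0.13,"ty": 0.26,"tz": 0.28,"ax": 0,"ay": 0,"az": -0.94},
    {"tx": -0.16,"ty": 0.24,"tz": 0.28,"ax": 0,"ay": 0,"az": -0.94},
    {"tx": -0.18,"ty": 0.23,"tz": 0.28,"ax": 0,"ay": 0,"az": -0.94},
  ],
)

```text
time_s: 6.95
ee_pos: [0.5671, 0.1828, 0.1841]
eef_rot: [-1.935, 0.248, 2.794]
force: [0.3, 0.6, -1.9]
grip_width: 0.0644
grip_force: 20.0
```

apply_moves(
  increments=[
    {"tx": -0.07,"ty": -0.04,"tz": 0,"ax": 0,"ay": 0,"az": -0.62},
    {"tx": -0.07,"ty": -0.04,"tz": 0,"ax": 0,"ay": 0,"az": -0.62},
    {"tx": -0.06,"ty": -0.05,"tz": 0,"ax": 0,"ay": 0,"az": -0.62},
    {"tx": -0.06,"ty": -0.05,"tz": 0,"ax": 0,"ay": 0,"az": -0.62},
    {"tx": -0.06,"ty": -0.05,"tz": 0,"ax": 0,"ay": 0,"az": -0.62},
    {"tx": -0.05,"ty": -0.05,"tz": 0,"ax": 0,"ay": 0,"az": -0.62},
    {"tx": -0.05,"ty": -0.06,"tz": 0,"ax": 0,"ay": 0,"az": -0.62},
    {"tx": -0.05,"ty": -0.06,"tz": 0,"ax": 0,"ay": 0,"az": -0.62},
  ],
)

```text
time_s: 7.95
ee_pos: [0.5785, 0.1753, 0.1968]
eef_rot: [-1.928, -0.157, 2.946]
force: [-0.4, -0.2, -1.6]
grip_width: 0.0647
grip_force: 19.9
```

apply_moves(
  increments=[
    {"tx": -0.08,"ty": -0.04,"tz": 0,"ax": 0,"ay": 0,"az": -0.6},
    {"tx": -0.07,"ty": -0.04,"tz": 0,"ax": 0,"ay": 0,"az": -0.6},
    {"tx": -0.07,"ty": -0.04,"tz": 0,"ax": 0,"ay": 0,"az": -0.6},
    {"tx": -0.07,"ty": -0.05,"tz": 0,"ax": 0,"ay": 0,"az": -0.6},
    {"tx": -0.07,"ty": -0.05,"tz": 0,"ax": 0,"ay": 0,"az": -0.6},
    {"tx": -0.06,"ty": -0.05,"tz": 0,"ax": 0,"ay": 0,"az": -0.6},
    {"tx": -0.06,"ty": -0.06,"tz": 0,"ax": 0,"ay": 0,"az": -0.6},
    {"tx": -0.06,"ty": -0.06,"tz": 0,"ax": 0,"ay": 0,"az": -0.6},
    {"tx": -0.05,"ty": -0.06,"tz": 0,"ax": 0,"ay": 0,"az": -0.6},
    {"tx": -0.05,"ty": -0.07,"tz": 0,"ax": 0,"ay": 0,"az": -0.6},
    {"tx": 0,"ty": 0,"tz": 0,"ax": 0,"ay": 0,"az": 0},
    {"tx": 0,"ty": 0,"tz": 0,"ax": 0,"ay": 0,"az": 0},
  ],
)

```text
time_s: 9.45
ee_pos: [0.601, 0.167, 0.2028]
eef_rot: [-2.016, -0.639, -3.119]
force: [-0.0, 0.3, -0.8]
grip_width: 0.0644
grip_force: 19.9
```

```bash
python3 - <<'E'
from h import *
log();shot('scene','s2');I=cv2.imread('pics/s2.png')
a=cv2.resize(I[150:330,150:390],None,fx=3.3,fy=3.3,interpolation=2);cv2.imwrite('pics/c4.png',a)
E
```

```text
9.45 q [ 0.304  0.82   1.342 -0.955  1.793 -1.495] p [0.601  0.167  0.2028] r [-2.0157 -0.6388 -3.1192] w 0.0644 19.9 F [-0.   0.3 -0.8]
```

View pics/c4.png

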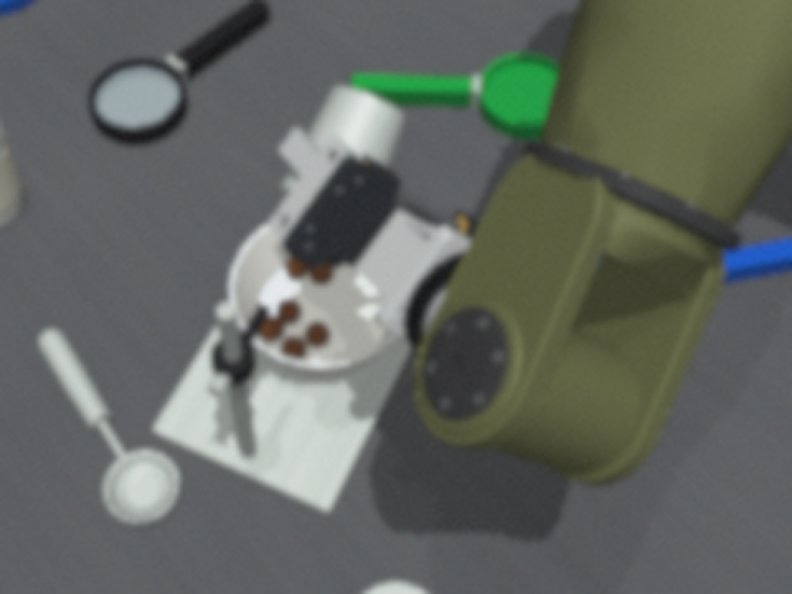

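All six nuts are in the dish, at crop positions (297,267), (320,271), (290,311), (270,328), (318,334) and (293,347), and the cup is still held. Next I return the cup.

```bash
python3 - <<'E'
from ik import *
o=log(); R1=Ro.from_euler('xyz',[3.1291,1.2146,1.3857]).as_matrix()
p1=np.array([.5412,.4375,.25]); plan(p1,R1,27)
print('down');plan([.5416,.4376,.1165],R1,6,p1,R1)
w=Ro.from_matrix(rot(o).T@R1).as_rotvec();q=o['qpos']
for f in(.25,.5,.75,1):
    q=IK(o['ee_pos']+f*(p1-o['ee_pos']),rot(o)@Ro.from_rotvec(f*w).as_matrix(),[q]);print(q)
E
```

```text
9.5 q [ 0.304  0.82   1.342 -0.955  1.793 -1.496] p [0.6009 0.167  0.2027] r [-2.0157 -0.639  -3.1191] w 0.0648 19.9 F [-0.7 -1.1 -1.7]
turn deg 128.1 shift 0.281
[ 0.09  0.14 -0.31] [-0.02 -0.04  0.95]
[ 0.1   0.13 -0.31] [-0.02 -0.04  0.95]
[ 0.11  0.12 -0.31] [-0.02 -0.04  0.95]
[ 0.12  0.11 -0.31] [-0.02 -0.04  0.95]
[ 0.12  0.1  -0.31] [-0.02 -0.04  0.95]
[ 0.13  0.09 -0.31] [-0.02 -0.04  0.95]
[ 0.14  0.08 -0.31] [-0.02 -0.04  0.95]
[ 0.14  0.07 -0.31] [-0.02 -0.04  0.95]
[ 0.15  0.06 -0.31] [-0.02 -0.04  0.95]
[ 0.15  0.05 -0.31] [-0.02 -0.04  0.95]
[ 0.15  0.04 -0.31] [-0.02 -0.04  0.95]
[ 0.16  0.02 -0.31] [-0.02 -0.04  0.95]
[ 0.16  0.01 -0.31] [-0.02 -0.04  0.95]
[ 0.16 -0.   -0.31] [-0.02 -0.04  0.95]
[ 0.15 -0.01 -0.31] [-0.02 -0.04  0.95]
[ 0.15 -0.02 -0.31] [-0.02 -0.04  0.95]
[ 0.15 -0.04 -0.31] [-0.02 -0.04  0.95]
[ 0.14 -0.05 -0.31] [-0.02 -0.04  0.95]
[ 0.14 -0.06 -0.31] [-0.02 -0.04  0.95]
[ 0.13 -0.07 -0.31] [-0.02 -0.04  0.95]
[ 0.12 -0.08 -0.31] [-0.02 -0.04  0.95]
[ 0.12 -0.09 -0.31] [-0.02 -0.04  0.95]
[ 0.11 -0.1  -0.31] [-0.02 -0.04  0.95]
[ 0.1  -0.11 -0.32] [-0.02 -0.04  0.95]
[ 0.09 -0.11 -0.32] [-0.02 -0.04  0.95]
[ 0.08 -0.12 -0.32] [-0.02 -0.04  0.95]
[ 0.07 -0.13 -0.32] [-0.02 -0.04  0.95]
down
turn deg 0.0 shift 0.1335
[ 0.7  -0.    0.26] [0. 0. 0.]
[ 0.7  -0.    0.26] [0. 0. 0.]
[ 0.7  -0.    0.26] [0. 0. 0.]
[ 0.7  -0.    0.26] [0. 0. 0.]
[ 0.7  -0.    0.26] [0. 0. 0.]
[ 0.7  -0.    0.26] [0. 0. 0.]
[ 0.40706361  0.82399754  1.29748944 -0.89017197  1.86289036 -0.91506326]
[ 0.50724605  0.84359772  1.22734856 -0.84494186  1.94023545 -0.34158285]
[ 0.6020863   0.88136735  1.12741908 -0.81942044  2.03218477  0.22004533]
[ 0.68988865  0.93999516  0.99214241 -0.81290383  2.1437174   0.76458616]
```

apply_moves(
  increments=[
    {"tx": 0.09,"ty": 0.14,"tz": -0.31,"ax": -0.02,"ay": -0.04,"az": 0.95},
    {"tx": 0.1,"ty": 0.13,"tz": -0.31,"ax": -0.02,"ay": -0.04,"az": 0.95},
    {"tx": 0.11,"ty": 0.12,"tz": -0.31,"ax": -0.02,"ay": -0.04,"az": 0.95},
    {"tx": 0.12,"ty": 0.11,"tz": -0.31,"ax": -0.02,"ay": -0.04,"az": 0.95},
    {"tx": 0.12,"ty": 0.1,"tz": -0.31,"ax": -0.02,"ay": -0.04,"az": 0.95},
    {"tx": 0.13,"ty": 0.09,"tz": -0.31,"ax": -0.02,"ay": -0.04,"az": 0.95},
    {"tx": 0.14,"ty": 0.08,"tz": -0.31,"ax": -0.02,"ay": -0.04,"az": 0.95},
    {"tx": 0.14,"ty": 0.07,"tz": -0.31,"ax": -0.02,"ay": -0.04,"az": 0.95},
    {"tx": 0.15,"ty": 0.06,"tz": -0.31,"ax": -0.02,"ay": -0.04,"az": 0.95},
    {"tx": 0.15,"ty": 0.05,"tz": -0.31,"ax": -0.02,"ay": -0.04,"az": 0.95},
    {"tx": 0.15,"ty": 0.04,"tz": -0.31,"ax": -0.02,"ay": -0.04,"az": 0.95},
    {"tx": 0.16,"ty": 0.02,"tz": -0.31,"ax": -0.02,"ay": -0.04,"az": 0.95},
  ],
)

```text
time_s: 11.0
ee_pos: [0.5744, 0.2881, 0.2247]
eef_rot: [-1.969, 0.299, 2.802]
force: [-0.0, -0.4, -1.2]
grip_width: 0.0648
grip_force: 20.0
```

apply_moves(
  increments=[
    {"tx": 0.16,"ty": 0.01,"tz": -0.31,"ax": -0.02,"ay": -0.04,"az": 0.95},
    {"tx": 0.16,"ty": 0,"tz": -0.31,"ax": -0.02,"ay": -0.04,"az": 0.95},
    {"tx": 0.15,"ty": -0.01,"tz": -0.31,"ax": -0.02,"ay": -0.04,"az": 0.95},
    {"tx": 0.15,"ty": -0.02,"tz": -0.31,"ax": -0.02,"ay": -0.04,"az": 0.95},
    {"tx": 0.15,"ty": -0.04,"tz": -0.31,"ax": -0.02,"ay": -0.04,"az": 0.95},
    {"tx": 0.14,"ty": -0.05,"tz": -0.31,"ax": -0.02,"ay": -0.04,"az": 0.95},
    {"tx": 0.14,"ty": -0.06,"tz": -0.31,"ax": -0.02,"ay": -0.04,"az": 0.95},
    {"tx": 0.13,"ty": -0.07,"tz": -0.31,"ax": -0.02,"ay": -0.04,"az": 0.95},
    {"tx": 0.12,"ty": -0.08,"tz": -0.31,"ax": -0.02,"ay": -0.04,"az": 0.95},
    {"tx": 0.12,"ty": -0.09,"tz": -0.31,"ax": -0.02,"ay": -0.04,"az": 0.95},
    {"tx": 0.11,"ty": -0.1,"tz": -0.31,"ax": -0.02,"ay": -0.04,"az": 0.95},
    {"tx": 0.1,"ty": -0.11,"tz": -0.32,"ax": -0.02,"ay": -0.04,"az": 0.95},
  ],
)

```text
time_s: 12.5
ee_pos: [0.547, 0.4078, 0.2454]
eef_rot: [-2.589, 1.139, 1.996]
force: [0.7, -0.4, -1.2]
grip_width: 0.0646
grip_force: 20.0
```

apply_moves(
  increments=[
    {"tx": 0.09,"ty": -0.11,"tz": -0.32,"ax": -0.02,"ay": -0.04,"az": 0.95},
    {"tx": 0.08,"ty": -0.12,"tz": -0.32,"ax": -0.02,"ay": -0.04,"az": 0.95},
    {"tx": 0.07,"ty": -0.13,"tz": -0.32,"ax": -0.02,"ay": -0.04,"az": 0.95},
    {"tx": 0,"ty": 0,"tz": 0,"ax": 0,"ay": 0,"az": 0},
  ],
)

```text
time_s: 13.0
ee_pos: [0.54, 0.4383, 0.2504]
eef_rot: [3.113, 1.216, 1.376]
force: [0.0, -0.7, -0.8]
grip_width: 0.0643
grip_force: 20.0
```

```bash
python3 - <<'E'
from ik import *
o=log(); R1=Ro.from_euler('xyz',[3.1291,1.2146,1.3857]).as_matrix()
plan([.5416,.4376,.118],R1,6)
E
```

```text
13.0 q [ 0.692  0.938  0.995 -0.819  2.14   0.766] p [0.54   0.4383 0.2504] r [3.1126 1.2164 1.3764] w 0.0643 20.0 F [ 0.  -0.7 -0.8]
turn deg 0.5 shift 0.1324
[0.69 0.   0.26] [ 0.01  0.   -0.01]
[0.69 0.   0.26] [ 0.01  0.   -0.01]
[0.69 0.   0.26] [ 0.01  0.   -0.01]
[0.69 0.   0.26] [ 0.01  0.   -0.01]
[0.69 0.   0.26] [ 0.01  0.   -0.01]
[0.69 0.01 0.26] [ 0.01  0.   -0.01]
```

apply_moves(
  increments=[
    {"tx": 0.69,"ty": 0,"tz": 0.26,"ax": 0.01,"ay": 0,"az": -0.01},
    {"tx": 0.69,"ty": 0,"tz": 0.26,"ax": 0.01,"ay": 0,"az": -0.01},
    {"tx": 0.69,"ty": 0,"tz": 0.26,"ax": 0.01,"ay": 0,"az": -0.01},
    {"tx": 0.69,"ty": 0,"tz": 0.26,"ax": 0.01,"ay": 0,"az": -0.01},
    {"tx": 0.69,"ty": 0,"tz": 0.26,"ax": 0.01,"ay": 0,"az": -0.01},
    {"tx": 0.35,"ty": 0,"tz": 0.13,"ax": 0,"ay": 0,"az": 0},
    {"tx": 0.35,"ty": 0,"tz": 0.13,"ax": 0,"ay": 0,"az": 0},
    {"tx": 0,"ty": 0,"tz": 0,"ax": 0,"ay": 0,"az": 0},
  ],
)

```text
time_s: 14.0
ee_pos: [0.5411, 0.437, 0.1167]
eef_rot: [3.13, 1.217, 1.39]
force: [0.0, 0.4, -0.7]
grip_width: 0.0644
grip_force: 20.0
```

```bash
python3 - <<'E'
from h import *
o=log();a=rot(o)@(Ro.from_euler('xyz',[3.1291,1.2146,1.3857]).as_matrix().T@[0,0,1]);print(a)
E
```

```text
14.0 q [ 0.69   1.122  0.984 -0.748  2.02   0.902] p [0.5411 0.437  0.1167] r [3.1303 1.2169 1.3896] w 0.0644 20.0 F [ 0.   0.4 -0.7]
[8.26673053e-04 2.23487777e-03 9.99997161e-01]
```

apply_moves(
  increments=[
    {"tx": 0.045,"ty": 0,"tz": 0.015,"ax": 0,"ay": 0,"az": 0},
    {"tx": 0,"ty": 0,"tz": 0,"ax": 0,"ay": 0,"az": 0},
  ],
)

```text
time_s: 14.25
ee_pos: [0.5413, 0.4372, 0.1166]
eef_rot: [3.127, 1.216, 1.387]
force: [-0.8, 0.2, -1.9]
grip_width: 0.0641
grip_force: 20.0
```

apply_moves(
  increments=[
    {"tx": 0,"ty": 0,"tz": 0,"ax": 0,"ay": 0,"az": 0},
    {"tx": 0,"ty": 0,"tz": 0,"ax": 0,"ay": 0,"az": 0},
    {"tx": 0,"ty": 0,"tz": 0,"ax": 0,"ay": 0,"az": 0},
    {"tx": 0,"ty": 0,"tz": 0,"ax": 0,"ay": 0,"az": 0},
    {"tx": 0,"ty": 0,"tz": -0.5,"ax": 0,"ay": 0,"az": 0},
    {"tx": 0,"ty": 0,"tz": -0.7,"ax": 0,"ay": 0,"az": 0},
    {"tx": 0,"ty": 0,"tz": -0.7,"ax": 0,"ay": 0,"az": 0},
    {"tx": 0,"ty": 0,"tz": -0.7,"ax": 0,"ay": 0,"az": 0},
  ],
  jaw=0,
)

```text
time_s: 15.25
ee_pos: [0.5536, 0.5097, 0.1433]
eef_rot: [3.129, 1.216, 1.388]
force: [-0.2, -0.5, 0.1]
grip_width: 0.094
grip_force: 0.0
```

```bash
python3 - <<'E'
from h import *
log(); I=shot('scene','s3')[0][:,:,::-1];T=shot('top','t3')[0][:,:,::-1]
a=cv2.resize(I[60:340,140:420],(400,400),interpolation=2);b=cv2.resize(T[80:240,100:260],(400,400),interpolation=2)
cv2.imwrite('pics/c5.png',np.hstack([a,b]))
E
```

```text
15.25 q [ 0.75   1.233  0.692 -0.772  2.188  0.803] p [0.5536 0.5097 0.1433] r [3.129  1.2164 1.3883] w 0.094 0.0 F [-0.2 -0.5  0.1]
```

View pics/c5.png

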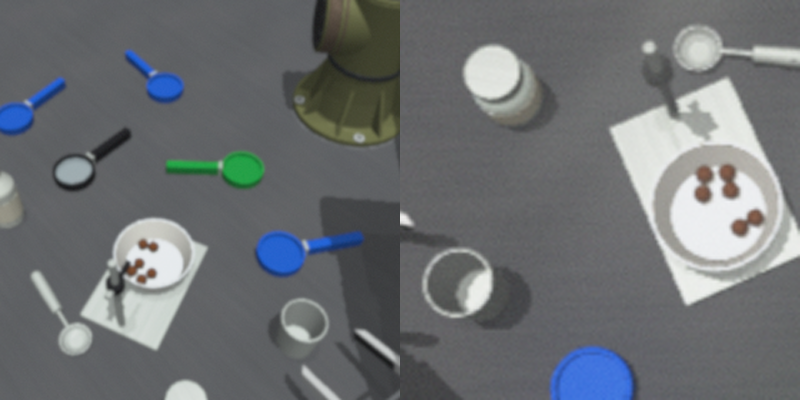

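The cup stands upright and empty, all six nuts are in the dish, and the pointer and bystanders look unmoved. Now the loupe.

```bash
python3 - <<'E'
from ik import *
I=cv2.imread('pics/t3.png');g=I.max(2);r=np.zeros_like(g);r[148:235,305:352]=1
print(np.sort(g[190:225,325:345].ravel())[[50,150,250,350]])
m=((g<62)*r).astype(np.uint8)
n,L,S,_=cv2.connectedComponentsWithStats(m);print(S[1:].tolist())
big=max(range(1,n),key=lambda i:S[i,4])
ys,xs=np.where(m*(np.arange(384)[:,None]<187));hull=np.c_[xs,ys].astype(np.float32);e=cv2.fitEllipse(cv2.convexHull(hull));print('lens px',e)
l=onz('top0',e[0][0],e[0][1],.012);
ys,xs=np.where(m*(np.arange(384)[:,None]>191));pts=np.c_[xs,ys].astype(np.float32);f=cv2.fitLine(pts,2,0,.01,.01).ravel();print(f,ys.min(),ys.max())
A=onz('top0',*(f[2:]-15*f[:2]),.02);B=onz('top0',*(f[2:]+15*f[:2]),.02);u=(A-B)/np.linalg.norm(A-B);psi=np.arctan2(u[1],u[0])
M=onz('top0',*f[2:],.02);print('lens',l,'psi',psi,'handle mid',M,'expect',l-u*.095)
for v in(ys.min(),ys.max()): print(np.linalg.norm(onz('top0',f[2],v,.02)-l))
E
```

```text
[52 58 64 91]
[[327, 155, 6, 1, 6], [321, 157, 1, 1, 1], [323, 156, 1, 1, 1], [336, 157, 1, 1, 1], [338, 158, 1, 1, 1], [315, 163, 1, 1, 1], [342, 162, 1, 1, 1], [343, 164, 1, 2, 2], [313, 166, 15, 21, 47], [343, 170, 2, 6, 6], [336, 177, 8, 7, 12], [328, 189, 12, 40, 250]]
lens px ((328.5973815917969, 170.57618713378906), (31.2839412689209, 31.631608963012695), 55.975032806396484)
[1.3522078e-01 9.9081552e-01 3.3386404e+02 2.0943420e+02] 192 228
lens [ 0.56948693 -0.24434826  0.012     ] psi 0.08709976866470122 handle mid [ 0.46673526 -0.25164178  0.02      ] expect [ 0.47484706 -0.25261228  0.012     ]
0.05917379927740331
0.1502206105818344
```

```bash
python3 - <<'E'
from ik import *
o=log(); ps=.078; G=np.array([.482,-.251,.023]); D=np.array([.59,.019,0])
for s in(1,-1):
    R=toolR(ps,np.pi/2,s); 
    for nm,p in(('grasp',G+[0,0,.18]),('hold',np.array([.59-.088*np.cos(ps),.019-.088*np.sin(ps),.33]))):
        q=IK(p,R,[np.array([np.arctan2(p[1],p[0]),.5,1.5,0,1.2,t]) for t in(-1,0,1)]);print(s,nm,q)
R=toolR(ps,np.pi/2,1)
for s in(1,-1):
  R=toolR(ps,np.pi/2,s);w=Ro.from_matrix(rot(o).T@R).as_rotvec();print(s,np.degrees(np.linalg.norm(w)))
  via=np.array([.47,.2,.42]); plan(via,R,24)
  q=o['qpos']
  for f in(.2,.4,.6,.8,1):
    q2=IK(o['ee_pos']+f*(via-o['ee_pos']),rot(o)@Ro.from_rotvec(f*w).as_matrix(),[q]);print(q2);q=q2 if q2 is not None else q
E
```

```text
15.35 q [ 0.751  1.233  0.691 -0.772  2.187  0.804] p [0.5532 0.5105 0.1437] r [3.1255 1.215  1.3864] w 0.094 0.0 F [ 0.3  0.6 -0.1]
1 grasp [-5.47522085e-01  5.39822478e-01  1.70376549e+00 -1.54841651e-11
  8.98004689e-01 -2.19631841e+00]
1 hold [-4.87532498e-02  2.72708123e-01  1.74006005e+00 -5.40471970e-11
  1.12882448e+00 -1.69754958e+00]
-1 grasp [-5.47511913e-01  5.39836430e-01  1.70374213e+00 -1.87811111e-15
  8.98014089e-01  9.45284413e-01]
-1 hold [-4.87508736e-02  2.72727913e-01  1.74003440e+00  1.11968561e-10
  1.12883034e+00  1.44404545e+00]
1 119.56577435834015
turn deg 119.6 shift 0.4239
[-0.51 -0.04  0.28] [-0.52  0.41 -0.75]
[-0.52 -0.09  0.26] [-0.52  0.41 -0.75]
[-0.52 -0.13  0.24] [-0.52  0.41 -0.75]
[-0.52 -0.17  0.21] [-0.52  0.41 -0.75]
[-0.51 -0.22  0.19] [-0.52  0.41 -0.75]
[-0.51 -0.26  0.16] [-0.52  0.41 -0.75]
[-0.49 -0.3   0.13] [-0.52  0.41 -0.75]
[-0.48 -0.33  0.1 ] [-0.52  0.41 -0.75]
[-0.46 -0.37  0.06] [-0.52  0.41 -0.75]
[-0.43 -0.4   0.03] [-0.52  0.41 -0.75]
[-0.41 -0.43 -0.  ] [-0.52  0.41 -0.75]
[-0.38 -0.45 -0.04] [-0.52  0.41 -0.75]
[-0.34 -0.
[... 1495 characters left out ...]
.49 0.55]
[-0.41  0.39 -0.18] [0.38 0.49 0.55]
[-0.38  0.4  -0.21] [0.38 0.49 0.55]
[-0.35  0.41 -0.23] [0.38 0.49 0.55]
[-0.32  0.42 -0.26] [0.38 0.49 0.55]
[-0.29  0.42 -0.29] [0.38 0.49 0.55]
[-0.25  0.43 -0.32] [0.38 0.49 0.55]
[-0.22  0.43 -0.34] [0.38 0.49 0.55]
[-0.18  0.43 -0.36] [0.38 0.49 0.55]
[ 0.68913225  0.99408056  0.98407428 -0.51672305  2.02719566  1.16516498]
[ 0.61815252  0.77868469  1.20575592 -0.34194347  1.84233029  1.41470004]
[ 0.53622565  0.57465196  1.38032379 -0.21261122  1.65695008  1.59359355]
[ 0.4412219   0.38056026  1.51435646 -0.10441074  1.48467937  1.72538184]
[ 3.30592113e-01  2.00121675e-01  1.60926254e+00 -4.89496317e-12
  1.33220844e+00  1.82338844e+00]
```

apply_moves(
  increments=[
    {"tx": -0.94,"ty": 0,"tz": -0.34,"ax": 0,"ay": 0,"az": 0},
    {"tx": -0.94,"ty": 0,"tz": -0.34,"ax": 0,"ay": 0,"az": 0},
    {"tx": -0.94,"ty": 0,"tz": -0.34,"ax": 0,"ay": 0,"az": 0},
    {"tx": -0.94,"ty": 0,"tz": -0.34,"ax": 0,"ay": 0,"az": 0},
    {"tx": -0.94,"ty": 0,"tz": -0.34,"ax": 0,"ay": 0,"az": 0},
  ],
)

```text
time_s: 15.98
ee_pos: [0.5527, 0.5077, 0.2943]
eef_rot: [3.129, 1.217, 1.388]
force: [0.2, 0.4, 0.9]
grip_width: 0.0939
grip_force: 0.0
```

```bash
python3 - <<'E'
from ik import *
o=log();R=toolR(.078,np.pi/2,-1); plan([.47,.12,.43],R,22); print('2');plan([.482,-.251,.30],R,14,np.array([.47,.12,.43]),R)
E
```

```text
15.97 q [ 0.748  1.053  0.679 -0.89   2.318  0.618] p [0.5527 0.5077 0.2943] r [3.129  1.2166 1.3881] w 0.0939 0.0 F [0.2 0.4 0.9]
turn deg 99.1 shift 0.419
[-0.4  -0.02  0.49] [0.42 0.53 0.6 ]
[-0.42  0.02  0.47] [0.42 0.53 0.6 ]
[-0.44  0.06  0.45] [0.42 0.53 0.6 ]
[-0.46  0.1   0.43] [0.42 0.53 0.6 ]
[-0.47  0.13  0.4 ] [0.42 0.53 0.6 ]
[-0.48  0.17  0.37] [0.42 0.53 0.6 ]
[-0.49  0.21  0.34] [0.42 0.53 0.6 ]
[-0.49  0.25  0.31] [0.42 0.53 0.6 ]
[-0.49  0.29  0.28] [0.42 0.53 0.6 ]
[-0.49  0.32  0.25] [0.42 0.53 0.6 ]
[-0.48  0.35  0.21] [0.42 0.53 0.6 ]
[-0.47  0.39  0.18] [0.42 0.53 0.6 ]
[-0.46  0.42  0.14] [0.42 0.53 0.6 ]
[-0.44  0.44  0.1 ] [0.42 0.53 0.6 ]
[-0.42  0.47  0.07] [0.42 0.53 0.6 ]
[-0.4   0.49  0.03] [0.42 0.53 0.6 ]
[-0.37  0.51 -0.01] [0.42 0.53 0.6 ]
[-0.35  0.53 -0.04] [0.42 0.53 0.6 ]
[-0.31  0.55 -0.08] [0.42 0.53 0.6 ]
[-0.28  0.56 -0.11] [0.42 0.53 0.6 ]
[-0.25  0.57 -0.14] [0.42 0.53 0.6 ]
[-0.21  0.57 -0.18] [0.42 0.53 0.6 ]
2
turn deg 0.0 shift 0.3933
[-0.04  0.88  0.31] [0. 0. 0.]
[-0.04  0.88  0.31] [0. 0. 0.]
[-0.04  0.88  0.31] [0. 0. 0.]
[-0.04  0.88  0.31] [0. 0. 0.]
[-0.04  0.88  0.31] [0. 0. 0.]
[-0.04  0.88  0.31] [0. 0. 0.]
[-0.04  0.88  0.31] [0. 0. 0.]
[-0.04  0.88  0.31] [0. 0. 0.]
[-0.04  0.88  0.31] [0. 0. 0.]
[-0.04  0.88  0.31] [0. 0. 0.]
[-0.04  0.88  0.31] [0. 0. 0.]
[-0.04  0.88  0.31] [0. 0. 0.]
[-0.04  0.88  0.31] [0. 0. 0.]
[-0.04  0.88  0.31] [0. 0. 0.]
```

apply_moves(
  increments=[
    {"tx": -0.4,"ty": -0.02,"tz": 0.49,"ax": 0.42,"ay": 0.53,"az": 0.6},
    {"tx": -0.42,"ty": 0.02,"tz": 0.47,"ax": 0.42,"ay": 0.53,"az": 0.6},
    {"tx": -0.44,"ty": 0.06,"tz": 0.45,"ax": 0.42,"ay": 0.53,"az": 0.6},
    {"tx": -0.46,"ty": 0.1,"tz": 0.43,"ax": 0.42,"ay": 0.53,"az": 0.6},
    {"tx": -0.47,"ty": 0.13,"tz": 0.4,"ax": 0.42,"ay": 0.53,"az": 0.6},
    {"tx": -0.48,"ty": 0.17,"tz": 0.37,"ax": 0.42,"ay": 0.53,"az": 0.6},
    {"tx": -0.49,"ty": 0.21,"tz": 0.34,"ax": 0.42,"ay": 0.53,"az": 0.6},
    {"tx": -0.49,"ty": 0.25,"tz": 0.31,"ax": 0.42,"ay": 0.53,"az": 0.6},
    {"tx": -0.49,"ty": 0.29,"tz": 0.28,"ax": 0.42,"ay": 0.53,"az": 0.6},
    {"tx": -0.49,"ty": 0.32,"tz": 0.25,"ax": 0.42,"ay": 0.53,"az": 0.6},
    {"tx": -0.48,"ty": 0.35,"tz": 0.21,"ax": 0.42,"ay": 0.53,"az": 0.6},
  ],
)

```text
time_s: 17.35
ee_pos: [0.511, 0.314, 0.3611]
eef_rot: [2.877, 0.59, 0.581]
force: [1.4, 0.1, 0.7]
grip_width: 0.094
grip_force: 0.0
```

apply_moves(
  increments=[
    {"tx": -0.47,"ty": 0.39,"tz": 0.18,"ax": 0.42,"ay": 0.53,"az": 0.6},
    {"tx": -0.46,"ty": 0.42,"tz": 0.14,"ax": 0.42,"ay": 0.53,"az": 0.6},
    {"tx": -0.44,"ty": 0.44,"tz": 0.1,"ax": 0.42,"ay": 0.53,"az": 0.6},
    {"tx": -0.42,"ty": 0.47,"tz": 0.07,"ax": 0.42,"ay": 0.53,"az": 0.6},
    {"tx": -0.4,"ty": 0.49,"tz": 0.03,"ax": 0.42,"ay": 0.53,"az": 0.6},
    {"tx": -0.37,"ty": 0.51,"tz": -0.01,"ax": 0.42,"ay": 0.53,"az": 0.6},
    {"tx": -0.35,"ty": 0.53,"tz": -0.04,"ax": 0.42,"ay": 0.53,"az": 0.6},
    {"tx": -0.31,"ty": 0.55,"tz": -0.08,"ax": 0.42,"ay": 0.53,"az": 0.6},
    {"tx": -0.28,"ty": 0.56,"tz": -0.11,"ax": 0.42,"ay": 0.53,"az": 0.6},
    {"tx": -0.25,"ty": 0.57,"tz": -0.14,"ax": 0.42,"ay": 0.53,"az": 0.6},
    {"tx": -0.21,"ty": 0.57,"tz": -0.18,"ax": 0.42,"ay": 0.53,"az": 0.6},
  ],
)

```text
time_s: 18.73
ee_pos: [0.468, 0.1207, 0.429]
eef_rot: [3.141, -0.001, 0.066]
force: [0.2, -0.3, 0.2]
grip_width: 0.0939
grip_force: 0.0
```

apply_moves(
  increments=[
    {"tx": -0.04,"ty": 0.88,"tz": 0.31,"ax": 0,"ay": 0,"az": 0},
    {"tx": -0.04,"ty": 0.88,"tz": 0.31,"ax": 0,"ay": 0,"az": 0},
    {"tx": -0.04,"ty": 0.88,"tz": 0.31,"ax": 0,"ay": 0,"az": 0},
    {"tx": -0.04,"ty": 0.88,"tz": 0.31,"ax": 0,"ay": 0,"az": 0},
    {"tx": -0.04,"ty": 0.88,"tz": 0.31,"ax": 0,"ay": 0,"az": 0},
    {"tx": -0.04,"ty": 0.88,"tz": 0.31,"ax": 0,"ay": 0,"az": 0},
    {"tx": -0.04,"ty": 0.88,"tz": 0.31,"ax": 0,"ay": 0,"az": 0},
    {"tx": -0.04,"ty": 0.88,"tz": 0.31,"ax": 0,"ay": 0,"az": 0},
    {"tx": -0.04,"ty": 0.88,"tz": 0.31,"ax": 0,"ay": 0,"az": 0},
    {"tx": -0.04,"ty": 0.88,"tz": 0.31,"ax": 0,"ay": 0,"az": 0},
  ],
)

```text
time_s: 19.98
ee_pos: [0.4738, -0.1437, 0.336]
eef_rot: [3.14, 0.001, 0.068]
force: [0.2, -0.4, 0.1]
grip_width: 0.094
grip_force: 0.0
```

```bash
python3 - <<'E'
from ik import *
log();R=toolR(.078,np.pi/2,-1); plan([.482,-.251,.28],R,5)
E
```

```text
19.98 q [-0.368  0.249  1.754 -0.002  1.138  1.136] p [ 0.4738 -0.1437  0.336 ] r [3.1397e+00 1.0000e-03 6.7500e-02] w 0.094 0.0 F [ 0.2 -0.4  0.1]
turn deg 0.6 shift 0.1213
[0.01 0.72 0.37] [ 0.    0.   -0.02]
[0.   0.72 0.37] [ 0.    0.   -0.02]
[0.   0.72 0.37] [ 0.    0.   -0.02]
[0.   0.72 0.37] [ 0.    0.   -0.02]
[0.   0.72 0.37] [ 0.    0.   -0.02]
```

apply_moves(
  increments=[
    {"tx": 0.05,"ty": 0.72,"tz": 0.37,"ax": 0,"ay": 0,"az": -0.02},
    {"tx": 0.05,"ty": 0.72,"tz": 0.37,"ax": 0,"ay": 0,"az": -0.02},
    {"tx": 0,"ty": 0.72,"tz": 0.37,"ax": 0,"ay": 0,"az": -0.02},
    {"tx": 0,"ty": 0.72,"tz": 0.37,"ax": 0,"ay": 0,"az": -0.02},
    {"tx": 0,"ty": 0.72,"tz": 0.37,"ax": 0,"ay": 0,"az": -0.02},
    {"tx": 0,"ty": 0,"tz": 0,"ax": 0,"ay": 0,"az": 0},
  ],
)

```text
time_s: 20.72
ee_pos: [0.4848, -0.2516, 0.2798]
eef_rot: [3.141, 0.002, 0.075]
force: [0.3, 0.4, -0.4]
grip_width: 0.094
grip_force: 0.0
```

```bash
python3 - <<'E'
from ik import *
o=log();shot('wrist','w5')
ps=.078
for d in(0,.088): print(proj('w5',[.5695-d*np.cos(ps),-.2443-d*np.sin(ps),.02]).round(1))
print('grasp pt',proj('w5',o['ee_pos']+rot(o)@[0,0,.25]).round(1))
E
```

```text
20.73 q [-0.545  0.427  1.659 -0.002  1.057  0.952] p [ 0.4848 -0.2516  0.2798] r [3.1408e+00 2.5000e-03 7.4800e-02] w 0.094 0.0 F [ 0.3  0.4 -0.4]
[248.   97.4]
[248.6 207.5]
grasp pt [249.6 208.4]
```

View pics/w5.png

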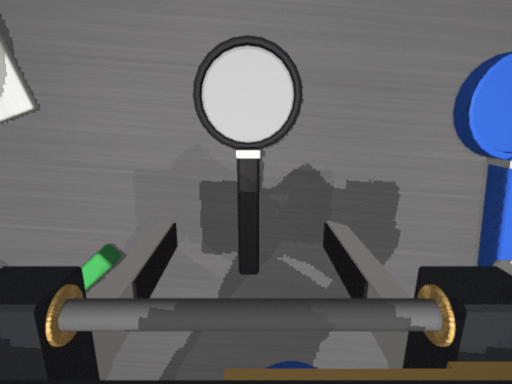

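The lens is at (248,93), about 3 mm further out than estimated, and the handle runs straight along column 248, centred between the fingers. I descend.

apply_moves(
  increments=[
    {"tx": 0,"ty": 0,"tz": 0.6,"ax": 0,"ay": 0,"az": 0},
    {"tx": 0,"ty": 0,"tz": 0.6,"ax": 0,"ay": 0,"az": 0},
    {"tx": 0,"ty": 0,"tz": 0.6,"ax": 0,"ay": 0,"az": 0},
    {"tx": 0,"ty": 0,"tz": 0.5,"ax": 0,"ay": 0,"az": 0},
    {"tx": 0,"ty": 0,"tz": 0.25,"ax": 0,"ay": 0,"az": 0},
    {"tx": 0,"ty": 0,"tz": 0,"ax": 0,"ay": 0,"az": 0},
  ],
)

```text
time_s: 21.52
ee_pos: [0.485, -0.2505, 0.2038]
eef_rot: [3.141, 0.002, 0.076]
force: [-0.2, -0.5, -0.4]
grip_width: 0.0941
grip_force: 0.0
```

apply_moves(
  increments=[
    {"tx": 0,"ty": 0,"tz": 0,"ax": 0,"ay": 0,"az": 0},
    {"tx": 0,"ty": 0,"tz": 0,"ax": 0,"ay": 0,"az": 0},
    {"tx": 0,"ty": 0,"tz": 0,"ax": 0,"ay": 0,"az": 0},
    {"tx": 0,"ty": 0,"tz": 0,"ax": 0,"ay": 0,"az": 0},
    {"tx": 0,"ty": 0,"tz": 0,"ax": 0,"ay": 0,"az": 0},
    {"tx": 0,"ty": 0,"tz": 0,"ax": 0,"ay": 0,"az": 0},
  ],
  jaw=1,
  force=45,
)

```text
time_s: 22.28
ee_pos: [0.485, -0.2505, 0.2042]
eef_rot: [3.14, 0.001, 0.076]
force: [0.4, -0.0, -0.3]
grip_width: 0.0375
grip_force: 0.0
```

```bash
python3 - <<'E'
from ik import *
o=log();R=rot(o);lz=.140;off=R.T@(np.array([.5725,-.244,.010])-o['ee_pos']);print('lens in tool',off)
p1=o['ee_pos']+[0,0,.19];print('lift',7);plan(p1,R,7)
ps=.0; R2=E('z',ps)@R
p3=np.array([.590,.019,lz])-R2@off;p2=p3+[0,0,.05]
print('carry');plan(p2,R2,12,p1,R);print('down',p3);plan(p3,R2,4,p2,R2)
E
```

```text
22.27 q [-0.544  0.541  1.697 -0.002  0.903  0.952] p [ 0.485  -0.2505  0.2042] r [3.1401e+00 1.3000e-03 7.6300e-02] w 0.0375 0.0 F [ 0.4 -0.  -0.3]
lens in tool [ 8.79983856e-02 -6.47586229e-05  1.94113804e-01]
lift 7
turn deg 0.0 shift 0.19
[-0.   0.  -0.9] [0. 0. 0.]
[-0.   0.  -0.9] [0. 0. 0.]
[-0.   0.  -0.9] [0. 0. 0.]
[-0.   0.  -0.9] [0. 0. 0.]
[-0.   0.  -0.9] [0. 0. 0.]
[-0.   0.  -0.9] [0. 0. 0.]
[-0.   0.  -0.9] [0. 0. 0.]
carry
turn deg 0.0 shift 0.2638
[ 0.1  -0.72  0.03] [0. 0. 0.]
[ 0.1  -0.72  0.03] [0. 0. 0.]
[ 0.1  -0.72  0.03] [0. 0. 0.]
[ 0.1  -0.72  0.03] [0. 0. 0.]
[ 0.1  -0.72  0.03] [0. 0. 0.]
[ 0.1  -0.72  0.03] [0. 0. 0.]
[ 0.1  -0.72  0.03] [0. 0. 0.]
[ 0.1  -0.72  0.03] [0. 0. 0.]
[ 0.1  -0.72  0.03] [0. 0. 0.]
[ 0.1  -0.72  0.03] [0. 0. 0.]
[ 0.1  -0.72  0.03] [0. 0. 0.]
[ 0.1  -0.72  0.03] [0. 0. 0.]
down [0.50248362 0.01253404 0.334224  ]
turn deg 0.0 shift 0.05
[ 0.   -0.    0.42] [0. 0. 0.]
[ 0.   -0.    0.42] [0. 0. 0.]
[ 0.   -0.    0.42] [0. 0. 0.]
[ 0.   -0.    0.42] [0. 0. 0.]
```

apply_moves(
  increments=[
    {"tx": 0,"ty": 0,"tz": 0,"ax": 0,"ay": 0,"az": 0},
    {"tx": 0,"ty": 0,"tz": 0,"ax": 0,"ay": 0,"az": 0},
    {"tx": 0,"ty": 0,"tz": 0,"ax": 0,"ay": 0,"az": 0},
    {"tx": 0,"ty": 0,"tz": 0,"ax": 0,"ay": 0,"az": 0},
  ],
)

```text
time_s: 22.78
ee_pos: [0.485, -0.2505, 0.2042]
eef_rot: [3.14, 0.001, 0.076]
force: [0.4, -0.2, -0.2]
grip_width: 0.0175
grip_force: 45.0
```

apply_moves(
  increments=[
    {"tx": 0,"ty": 0,"tz": -0.3,"ax": 0,"ay": 0,"az": 0},
    {"tx": 0,"ty": 0,"tz": -0.6,"ax": 0,"ay": 0,"az": 0},
    {"tx": 0,"ty": 0,"tz": -0.8,"ax": 0,"ay": 0,"az": 0},
    {"tx": 0,"ty": 0,"tz": -0.9,"ax": 0,"ay": 0,"az": 0},
    {"tx": 0,"ty": 0,"tz": -0.9,"ax": 0,"ay": 0,"az": 0},
    {"tx": 0,"ty": 0,"tz": -0.9,"ax": 0,"ay": 0,"az": 0},
    {"tx": 0,"ty": 0,"tz": -0.9,"ax": 0,"ay": 0,"az": 0},
    {"tx": 0,"ty": 0,"tz": -0.7,"ax": 0,"ay": 0,"az": 0},
    {"tx": 0,"ty": 0,"tz": -0.3,"ax": 0,"ay": 0,"az": 0},
  ],
)

```text
time_s: 23.9
ee_pos: [0.485, -0.25, 0.3954]
eef_rot: [3.139, -0.001, 0.076]
force: [-0.3, -1.6, -1.1]
grip_width: 0.0177
grip_force: 45.0
```

```bash
python3 - <<'E'
from ik import *
o=log();R=rot(o);shot('wrist','w6');I=cv2.imread('pics/w6.png')
off=np.array([.088,0,.1941]);print('lens px exp',proj('w6',o['ee_pos']+R@off))
cv2.imwrite('pics/c6.png',I[0:300,100:420])
p3=np.array([.590,.019,.140])-R@off;p2=p3+[0,0,.05]
print('carry',p2);plan(p2,R,12);print('down',p3)
E
```

```text
23.9 q [-0.543  0.297  1.546 -0.002  1.296  0.952] p [ 0.485  -0.25    0.3954] r [ 3.1385e+00 -9.0000e-04  7.6300e-02] w 0.0177 45.0 F [-0.3 -1.6 -1.1]
lens px exp [249.35758413  87.26196352]
carry [0.50204445 0.01286759 0.38402326]
turn deg 0.0 shift 0.2637
[ 0.1  -0.72  0.03] [ 0. -0.  0.]
[ 0.1  -0.72  0.03] [ 0. -0.  0.]
[ 0.1  -0.72  0.03] [ 0. -0.  0.]
[ 0.1  -0.72  0.03] [ 0. -0.  0.]
[ 0.1  -0.72  0.03] [ 0. -0.  0.]
[ 0.1  -0.72  0.03] [ 0. -0.  0.]
[ 0.1  -0.72  0.03] [ 0. -0.  0.]
[ 0.1  -0.72  0.03] [ 0. -0.  0.]
[ 0.1  -0.72  0.03] [ 0. -0.  0.]
[ 0.1  -0.72  0.03] [ 0. -0.  0.]
[ 0.1  -0.72  0.03] [ 0. -0.  0.]
[ 0.1  -0.72  0.03] [ 0. -0.  0.]
down [0.50204445 0.01286759 0.33402326]
```

View pics/c6.png

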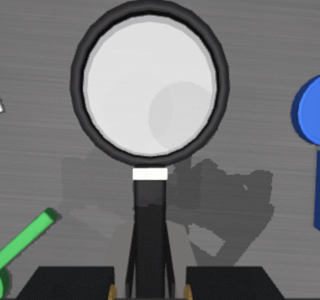

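The loupe is held level. The lens appears at (250,83) in the full image against (249,87) expected, so there is no visible droop.

apply_moves(
  increments=[
    {"tx": 0.1,"ty": -0.4,"tz": 0.03,"ax": 0,"ay": 0,"az": 0},
    {"tx": 0.1,"ty": -0.72,"tz": 0.03,"ax": 0,"ay": 0,"az": 0},
    {"tx": 0.1,"ty": -0.72,"tz": 0.03,"ax": 0,"ay": 0,"az": 0},
    {"tx": 0.1,"ty": -0.72,"tz": 0.03,"ax": 0,"ay": 0,"az": 0},
    {"tx": 0.1,"ty": -0.72,"tz": 0.03,"ax": 0,"ay": 0,"az": 0},
    {"tx": 0.1,"ty": -0.72,"tz": 0.03,"ax": 0,"ay": 0,"az": 0},
    {"tx": 0.1,"ty": -0.72,"tz": 0.03,"ax": 0,"ay": 0,"az": 0},
    {"tx": 0.1,"ty": -0.72,"tz": 0.03,"ax": 0,"ay": 0,"az": 0},
    {"tx": 0.1,"ty": -0.72,"tz": 0.03,"ax": 0,"ay": 0,"az": 0},
    {"tx": 0.1,"ty": -0.72,"tz": 0.03,"ax": 0,"ay": 0,"az": 0},
    {"tx": 0.1,"ty": -0.72,"tz": 0.03,"ax": 0,"ay": 0,"az": 0},
    {"tx": 0.1,"ty": -0.6,"tz": 0.03,"ax": 0,"ay": 0,"az": 0},
  ],
)

```text
time_s: 25.45
ee_pos: [0.502, -0.0003, 0.3814]
eef_rot: [3.14, 0.002, 0.077]
force: [-0.0, -0.7, -1.9]
grip_width: 0.0174
grip_force: 45.0
```

```bash
python3 - <<'E'
from ik import *
from scipy.optimize import minimize_scalar
o=log();R=rot(o);off=np.array([.088,0,.1941])
for D in((.588,.0175),(.5893,.0188),(.5926,.0228)):
  for yaw in(.4,):
    t=np.array([D[0]+.078*np.cos(yaw),D[1]+.078*np.sin(yaw)])
    for f,px in(('top0',(209.0,125.9)),('scene0',(229.6,242.9)),('w1',(390,271.7))):
        s=minimize_scalar(lambda z:np.sum((proj(f,[*t,z])-px)**2),bounds=(.1,.19),method='bounded');print(D,f,s.x.round(4),s.fun.round(1))
# dish floor centre in top picture t3 and in scene s3
for f,n,b in(('t3','top0',(120,190,190,270)),('s3','scene0',(200,270,205,285))):
    I=cv2.imread(f'pics/{f}.png');m=np.zeros(I.shape[:2],np.uint8);m[b[0]:b[1],b[2]:b[3]]=1
    m*=(I.min(2)>222).astype(np.uint8);k=max(cv2.findContours(m,0,2)[0],key=cv2.contourArea)
    e=cv2.fitEllipse(cv2.convexHull(k));print(f,e,onz(n,*e[0],.013))
plan(np.array([.590,.019,.140])-R@off,R,5)
E
```

```text
25.45 q [-0.073  0.214  1.684 -0.002  1.245  1.421] p [ 5.020e-01 -3.000e-04  3.814e-01] r [3.1404e+00 2.2000e-03 7.7300e-02] w 0.0174 45.0 F [-0.  -0.7 -1.9]
(0.588, 0.0175) top0 0.1326 5.8
(0.588, 0.0175) scene0 0.1316 0.6
(0.588, 0.0175) w1 0.1423 241.2
(0.5893, 0.0188) top0 0.1278 4.2
(0.5893, 0.0188) scene0 0.1346 0.4
(0.5893, 0.0188) w1 0.142 207.6
(0.5926, 0.0228) top0 0.115 0.9
(0.5926, 0.0228) scene0 0.1431 0.2
(0.5926, 0.0228) w1 0.1411 130.2
t3 ((226.98695373535156, 164.9165496826172), (35.64710998535156, 36.85892868041992), 54.74260330200195) [0.58986723 0.02026785 0.013     ]
s3 ((247.99034118652344, 243.52774047851562), (31.74213409423828, 37.18447494506836), 98.4124755859375) [0.5884828  0.01922263 0.013     ]
turn deg 0.0 shift 0.0489
[ 0.01 -0.08  0.31] [0. 0. 0.]
[ 0.01 -0.08  0.31] [0. 0. 0.]
[ 0.01 -0.08  0.31] [0. 0. 0.]
[ 0.01 -0.08  0.31] [0. 0. 0.]
[ 0.01 -0.08  0.31] [0. 0. 0.]
```

```bash
python3 - <<'E'
from ik import *
D=np.array([.5892,.0194]);y=.4025;x=np.array([np.cos(y),np.sin(y)]);P=D+.12*x;C=np.array([.66,.05])
print('cam',ray('w1',256,192)[0])
print('post foot w1',proj('w1',[*P,.008]),'seen 404,181')
rim=np.array([proj('w1',[*(D+.068*np.array([np.cos(a),np.sin(a)])),.053]) for a in np.linspace(0,6.28,100)])
print('rim right',rim[rim[:,0].argmax()],'bottom row',rim[:,1].max(),'seen right ~366.5,213')
print('pointer rows for z', [(z,proj('w1',[*(D+.1*x),z]).round(1)) for z in(.13,.135,.14,.145)],'bar seen (391-398,271.7-272)')
print('plate corner',proj('w1',[*(D+.135*x+.07*np.array([-x[1],x[0]])),.008]),'seen c3 (318,50)->419.5,182.5')
for f in('scene0','top0'):
  print(f,'post top',proj(f,[*P,.198]),'tip z', [(z,proj(f,[*(D+.078*x),z]).round(1)) for z in(.13,.135,.14)],'collar',[(z,proj(f,[*P,z]).round(1)) for z in(.13,.14)])
# dark pixel centroid of pointer tips/collar
for f,b in(('scene0',(235,270,205,240)),('top0',(90,135,192,220)),('w1',(262,282,384,440))):
    I=cv2.imread(f'pics/{f}.png').max(2)[b[0]:b[1],b[2]:b[3]];print(f,b);print(I[::1] if f!='w1' else I[:,::3])
E
```

```text
cam [0.5579002  0.52858406 0.06469047]
post foot w1 [402.63630898 180.31829776] seen 404,181
rim right [367.15139731 212.45028337] bottom row 213.95390837016996 seen right ~366.5,213
pointer rows for z [(0.13, array([391.5, 265.3])), (0.135, array([391.7, 268.8])), (0.14, array([391.8, 272.4])), (0.145, array([392. , 275.9]))] bar seen (391-398,271.7-272)
plate corner [409.24601716 173.13351979] seen c3 (318,50)->419.5,182.5
scene0 post top [218.54425229 243.06536258] tip z [(0.13, array([230.7, 244.1])), (0.135, array([230.5, 242.9])), (0.14, array([230.4, 241.7]))] collar [(0.13, array([221.2, 260.2])), (0.14, array([220.8, 257.8]))]
top0 post top [199.53139602  98.69385103] tip z [(0.13, array([210.5, 125. ])), (0.135, array([210.3, 124.3])), (0.14, array([210. , 123.7]))] collar [(0.13, array([203.5, 109.5])), (0.14, array([203., 108.]))]
scene0 (235, 270, 205, 240)
[[ 98  99  99 ... 235 235 235]
 [100  99 100 ... 235 235 235]
 [ 98  99 100 ... 235 235 235]
 ...
 [204 212 215 ... 203 199 194]
 [211 214 215 ... 210 206 203]
 [213 215 214 ... 213 211 208]]
top0 (90, 135, 192, 220)

[... 1136 characters left out ...]
  19  22  26  25  21  25  25  21  26  23  23
   25]
 [106 108 122 130 111  22  18  19  23  27  22  21  26  26  22  21  24  24
   26]
 [106 108 123 165 167  31  15  16  22  26  24  23  22  25  23  21  23  26
   25]
 [105 104 109 164 169  34  16  22  20  22  26  23  28  24  25  27  25  26
   22]
 [108 107 106 148 168  30  22  19  24  27  22  24  22  27  23  24  25  27
   24]
 [107 107 105 122 165  51  15  19  23  27  20  21  26  23  23  25  26  23
   26]
 [108 105 107 108 165 107  36  21  23  25  22  20  24  23  25  24  22  24
   23]
 [105 106 105 106 160 163 103  52  39  32  25  25  22  23  20  24  21  24
   21]
 [105 106 107 104 145 165 163  90  88  88  74  31  22  27  25  20  24  22
   24]]
```

apply_moves(
  increments=[
    {"tx": 0,"ty": -0.1,"tz": 0.3,"ax": 0,"ay": 0,"az": 0},
    {"tx": 0.02,"ty": -0.12,"tz": 0.45,"ax": 0,"ay": 0,"az": 0},
    {"tx": 0,"ty": -0.11,"tz": 0.45,"ax": 0,"ay": 0,"az": 0},
    {"tx": 0,"ty": -0.1,"tz": 0.3,"ax": 0,"ay": 0,"az": 0},
    {"tx": 0,"ty": 0,"tz": 0.14,"ax": 0,"ay": 0,"az": 0},
    {"tx": 0,"ty": 0,"tz": 0,"ax": 0,"ay": 0,"az": 0},
    {"tx": 0,"ty": 0,"tz": 0,"ax": 0,"ay": 0,"az": 0},
    {"tx": 0,"ty": 0,"tz": 0,"ax": 0,"ay": 0,"az": 0},
  ],
)

```text
time_s: 26.45
ee_pos: [0.5019, 0.0106, 0.3331]
eef_rot: [3.14, 0.001, 0.076]
force: [-0.3, -0.0, -0.2]
grip_width: 0.0177
grip_force: 45.0
```

```bash
python3 - <<'E'
from ik import *
o=log();R=rot(o);L=o['ee_pos']+R@[.088,0,.1941];print('lens est',L,R[:,2])
shot('top','t7');shot('scene','s7');shot('wrist','w7')
for f in('top0','scene0'): print(f,proj(f,L).round(1))
I=cv2.imread('pics/w7.png');m=(I.max(2)[:200]<60).astype(np.uint8);m[:,:140]=0;m[:,360:]=0
k=max(cv2.findContours(m,0,2)[0],key=cv2.contourArea);e=cv2.boundingRect(k);print('w7',e)
I=cv2.imread('pics/w6.png');m=(I.max(2)[:200]<60).astype(np.uint8);m[:,:140]=0;m[:,360:]=0
k=max(cv2.findContours(m,0,2)[0],key=cv2.contourArea);print('w6',cv2.boundingRect(k))
for f,p in(('t7','top0'),('s7','scene0')):
    J=cv2.imread(f'pics/{f}.png');d=cv2.absdiff(J,cv2.imread(f'pics/{"t3" if f=="t7" else "s3"}.png'))
    c=proj(p,L).astype(int);g=J.max(2);mm=np.zeros_like(g);cv2.circle(mm,tuple(int(v) for v in c),27,1,-1);mm*=((g<60)&(d.max(2)>40)).astype(np.uint8)
    ys,xs=np.where(mm);print(f,len(xs),xs.min(),xs.max(),ys.min(),ys.max())
    E1=[proj(p,L+.042*np.array([np.cos(a),np.sin(a),0])) for a in np.linspace(0,6.28,60)];E1=np.array(E1);print('exp',E1.min(0),E1.max(0))
E
```

```text
26.45 q [-0.052  0.268  1.738 -0.002  1.136  1.444] p [0.5019 0.0106 0.3331] r [3.1401e+00 7.0000e-04 7.6200e-02] w 0.0177 45.0 F [-0.3 -0.  -0.2]
lens est [0.58954577 0.01698954 0.13893668] [-6.01789898e-04 -1.56747108e-03 -9.99998590e-01]
top0 [224.4 153.2]
scene0 [245.9 213.8]
w7 (170, 0, 160, 167)
w6 (170, 0, 160, 167)Traceback (most recent call last):
  File "<stdin>", line 12, in <module>
    return umr_minimum(a, axis, None, out, keepdims, initial, where)
ValueError: zero-size array to reduction operation minimum which has no identity
```

```bash
python3 - <<'E'
from ik import *
o=get_obs();R=rot(o)
for dz in(-.010,0,.010):   # lens lower/higher relative to handle
    pts=np.array([proj('w7',o['ee_pos']+R@[.088+.042*np.cos(a),.042*np.sin(a),.1841-dz]) for a in np.linspace(0,6.28,120)])
    print(dz,pts.min(0).round(1),pts.max(0).round(1))
I=cv2.imread('pics/s7.png');n=cv2.cvtColor(I,cv2.COLOR_BGR2HSV);m=((n[...,1]>90)&(n[...,0]<15)).astype(np.uint8)[200:280,200:290];print('brown px',m.sum(),'before',((lambda h:((h[...,1]>90)&(h[...,0]<15)))(cv2.cvtColor(cv2.imread('pics/s3.png'),cv2.COLOR_BGR2HSV)))[200:280,200:290].sum())
E
```

```text
-0.01 [172.7   0.8] [325.9 163.2]
0 [167.9  -6.6] [330.7 166.1]
0.01 [162.5 -15.2] [336.1 169.4]
brown px 106 before 106
```

```bash
python3 -c "
from station import hand_in
print(hand_in())"
```

```text
the job is handed in; nothing more can be done
None
```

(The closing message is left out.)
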